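Swap the spent stain spray on the laundry rail

ROBOT

A 7-joint arm with a two-finger parallel gripper is mounted at the origin on the work surface. World frame = base frame: x ahead of the robot, y to its left, z up, the work surface at z = 0. Lengths are in mm, angles in rad, forces in N, time in s.
With the tool pointing down it reaches from about 425 to 925 mm from the base axis. Payload 6.8 kg.
Tool frame: the origin (TCP) lies midway between the tips of the shut fingers; the grasp point (between the pads) lies 19 mm behind it (ctrl.hold_point_z is the distance from the TCP to the grasp point, in mm); z points along the fingers, y is the direction in which the jaws open and shut (so a half turn about z gives the same grasp; the last joint's range is limited). The gripper opens to 88 mm and grips with 3 to 60 N. Pads are 20 mm wide; open, the fingers measure 115 mm over their backs; the gripper's body (75 mm by 178 mm) begins 61 mm behind the grasp point.
Start: joints at [1.12, 0.477, 0.022, 1.555, -0.011, 1.109, -0.083], TCP at [226.894, -635.741, 222.664] pointing down, gripper open.
Joint ranges: [-2.96, 2.96], [-0.34, 2.1], [-1.41, 1.46], [0.24, 2.44], [-1.37, 4.51], [0.17, 1.92], [-2.96, 2.96]. Speed limits (rad/s): [2.39, 2.39, 3.14, 3.14, 3.14, 3.14, 3.14].

INTERFACE

Orientations are given as a rotation vector (axis times angle).
In Python, from workcell import telemetry, optics, ctrl gives the robot as it stands. The module is installed in compiled form; this text tells all that it offers.
- The arm moves only by the tool jog_arm, never from a script. Its argument "motion" is a list of rows, each a list of 7 numbers: the shift along the tool's x, y, z in cm, then the turn, a rotation vector about the tool's x, y, z in rad, then the gripper command: -1 is shut, 1 is fully open, values between are in proportion. In form: [[x, y, z, rx, ry, rz, claw], ...]. A call has 1 to 8 rows; each row is the pose to reach, as a shift and turn from the pose commanded when the call began, along the tool's axes at that moment; what a row does not reach only later rows make up. A row lasts 1/10 s, in which the tool goes at most 50 mm and 8.59 degrees, less where a joint would pass 70% of its speed; a pose out of reach is approached as far as the arm can. A call with a gripper value outside its range is refused whole. The fingers move at their own pace and stop on an object; "grip_force" is the grip in N (left out, the last holds). Time passes only in rows, so rows that repeat a pose let the fingers close. It gives the time, the measured TCP pose, the force and the opening at its end, in the units of the state.
- telemetry.get_state(): the state, without advancing time (a new reading comes with each control period).
- optics.get_image(name): name is "scene" or "top"; returns (picture, depth): 384x512x3 uint8, blue, green, red; 384x512 float32, mm along the optical axis (not along the pixel's ray), 0 where there is no reading.
- optics.get_calibration(name): a dict with "camera_matrix" (3x3 intrinsics, pixels), "pose" (4x4, takes a point from camera to world coordinates). Camera axes: x right, y down, z forward; pixel columns grow to the right and rows downward; lengths in mm; the calibration is good to about 2 mm. A picture is of the moment at which its call begins. get_calibration takes no time and is no camera call.
- ctrl.close_job(): hands the job in, once; it reports no verdict.
The state is a dict: "clock": time; "qpos": joint angles; "qd": joint speeds; "joint_torque": joint torques, N m; "ee_pos": TCP position; "eef_rot": TCP orientation; "ft_force": force on the tool from outside, world axes, zero at the start; "ft_torque": the same for the moment, N m; "grip_width": finger opening in mm.
Only numpy, scipy, OpenCV 4.12 (cv2) and the standard library are available. Lean on these libraries where they do the work, as an engineer would, in place of code of your own. Each camera call takes 0.05 s, during which the arm holds its last target. There are 200 camera calls.

TASK

One spray bottle on the rail, the see-through one with the orange trigger, is used up: take it down and stand it upright in the grey refill box, then hang the fresh orange one by its trigger in the place that it left on the rail. Set both bottles down under control rather than dropping them, keep the fresh one from tipping over, and leave the things that hang beside it on the rail where they are.

Things in the scene. Friction and masses are not known exactly. Their poses are not given: they have to be found in the camera images.
- empty_head (a point): Used-up spray bottle: see-through pale body with a 12 mm orange remainder at the bottom, white head, orange trigger, 0.1 kg, 184 mm tall. Hangs on the rail at the start. Point: centre of its head, a flat-sided block 70 x 26 x 28 mm (own x, y, z), gripped across the 26 mm, near its rear to keep the fingers off the rail. Own x: nozzle direction (a 12 mm nozzle more ahead), z: up the bottle.
- empty_hook (a point): Used-up bottle: point in the crook under the head, behind the trigger, where the rail's axis lies when it hangs: 17.5 mm ahead of and 19 mm below the head's centre (own axes). The crook is 15 mm wide at the top and opens downwards to the trigger's tip, 47 mm lower and 30 mm further ahead. Any of these bottles hangs tilted, its bottom swung 16 degrees into the rack (own +x), its nozzle raised.
- empty_base (a point): Used-up bottle: centre of its underside, 170 mm below the head's centre and 5 mm behind it (own axes). The body is round, 58 mm across up to 100 mm, then narrows to a 25 mm neck and collar that run up to the head (128 to 156 mm up).
- full_head (a point): Fresh spray bottle: same shape, white head and orange trigger, but the body is filled and looks solid orange, about 0.33 kg. Stands on the worktop at the start, its nozzle roughly away from the robot. Point: centre of its head block, 170 mm above its underside; own axes, sizes and grip as for the used-up bottle.
- full_hook (a point): Fresh bottle: point in its crook where the rail's axis must lie, 17.5 mm ahead of and 19 mm below the head's centre, 151 mm above its underside.
- rail_mid (a point): Middle of the hanging rail, on its axis: a level steel rod, 10 mm thick, 380 mm long, 200 mm above the worktop, on a fixed white wire rack. Own x from the robot's side into the rack, y along the rail, z up. Places at -140, -70, 0, 70, 140 mm along y: brush, three sprays in any order (one is the used-up bottle), scoop. Nozzles point to own +x, bodies hang on the robot's side.
- shelf_edge (a point): Middle of the lower front edge of the rack's wire shelf, 115 mm above the rail and 18 mm nearer the robot than the rail; 390 mm wide along the rail. The shelf reaches back over the rail, so the hand has to come in under it slanted, from the robot's side. The rack's posts stand 95 mm behind the rail, at its ends.
- bin_in (a point): Middle of the inner floor of the grey open refill box (fixed): outside 150 x 140 x 70 mm (own x, y, height), walls and floor 4 mm. It stands on one side of the rack, the fresh bottle on the other.
- blue_hook (a point): Blue spray bottle with grey head, hanging on the rail; shape, size and crook point as the used-up bottle. Stays where it is.
- green_hook (a point): Green spray bottle with black head, hanging on the rail; shape, size and crook point as the used-up bottle. Stays where it is.
- brush_hook (a point): Wooden scrubbing brush, 56 mm wide, hanging by its hooked handle down to 170 mm below the rail. Point: in its hook, on the rail's axis. Stays where it is.
- scoop_hook (a point): Red measuring scoop, 54 mm wide, hanging by its hooked handle down to 165 mm below the rail. Point: in its hook, on the rail's axis. Stays where it is.

How it is judged:
By the outcome, as a careful person would: the job done as asked, in the order asked, and still so for the second after the job is handed in, with the robot touching nothing.
It also fails if it takes over 64 s, if anything falls off the work surface, if the arm or the gripper's body presses on something with over 40 N, if the wrist force passes 120 N, or if a joint passes its speed limit or range.

## Working session

There is one attempt and no reset: what is moved stays moved. The work goes in short steps, Python scripts to look and compute and a tool call to move; the robot and the scene stay as the last step left them, time stands still between calls to the robot, and variables do not carry over. Pictures are saved under pics/ and viewed, about 8 in all and at most 12, crops included, and the job is handed in when it is done.

Besides the shell and the picture viewer there is one more tool, called by a JSON object that holds its "fn" and its "kwargs", one argument or row to a line. jog_arm: Moves the arm, as the interface text tells. Its arguments: {"type":"object","properties":{"motion":{"type":"array"},"grip_force":{"type":"number"}},"required":["motion"]}

```bash
mkdir -p pics; cat > h.py <<'E'
import numpy as np, cv2
from scipy.spatial.transform import Rotation as R
from workcell import telemetry, optics, ctrl
def cloud(n):
    im,d=optics.get_image(n); c=optics.get_calibration(n); K=c["camera_matrix"];P=c["pose"]
    v,u=np.mgrid[:384,:512]; X=np.stack([(u-K[0][2])/K[0][0]*d,(v-K[1][2])/K[1][1]*d,d],-1)
    return im,d,X@np.array(P)[:3,:3].T+np.array(P)[:3,3]
E
python3 - <<'E'
from h import *
for n in("scene","top"):
    im,d,W=cloud(n); cv2.imwrite(f"pics/{n}0.png",cv2.resize(im,(768,576))); np.savez(f"{n}0.npz",im=im,d=d,W=W)
    c=optics.get_calibration(n);print(n,np.round(c["camera_matrix"],1).tolist(),np.round(c["pose"],3).tolist())
s=telemetry.get_state();print(s, ctrl.hold_point_z)
E
```

```text
scene [[461.0, 0.0, 255.0], [0.0, 461.0, 201.1], [0.0, 0.0, 1.0]] [[0.671, 0.631, -0.388, 1053.851], [0.741, -0.568, 0.359, -440.3], [0.006, -0.529, -0.849, 1304.575], [0.0, 0.0, 0.0, 1.0]]
top [[480.3, 0.0, 259.1], [0.0, 480.3, 181.3], [0.0, 0.0, 1.0]] [[-0.013, -0.993, 0.12, 433.01], [-1.0, 0.015, 0.012, 6.254], [-0.014, -0.12, -0.993, 1293.268], [0.0, 0.0, 0.0, 1.0]]
{'clock': 0.1, 'qpos': array([ 1.11988411,  0.47772977,  0.02235237,  1.55627382, -0.011516  ,
        1.10927409, -0.08312732]), 'qd': array([-0.00049269, -0.00280945,  0.00185531, -0.00343032, -0.0012161 ,
       -0.00139619, -0.00039796]), 'joint_torque': array([ 5.23520052e-03, -5.84086490e+01,  1.54014051e+00, -2.73313236e+01,
       -5.42310497e-02,  1.30372061e-02,  1.40117669e-05]), 'ee_pos': array([ 226.71654165, -635.25698525,  221.80410817]), 'eef_rot': array([-3.09407024e+00, -5.35562678e-01,  5.74404165e-04]), 'ft_force': array([-0.17616176, -0.14277503,  0.47493111]), 'ft_torque': array([ 0.01562751,  0.01411182, -0.02787976]), 'grip_width': 87.89344851912585} 18.700000000000003
```

View pics/scene0.png

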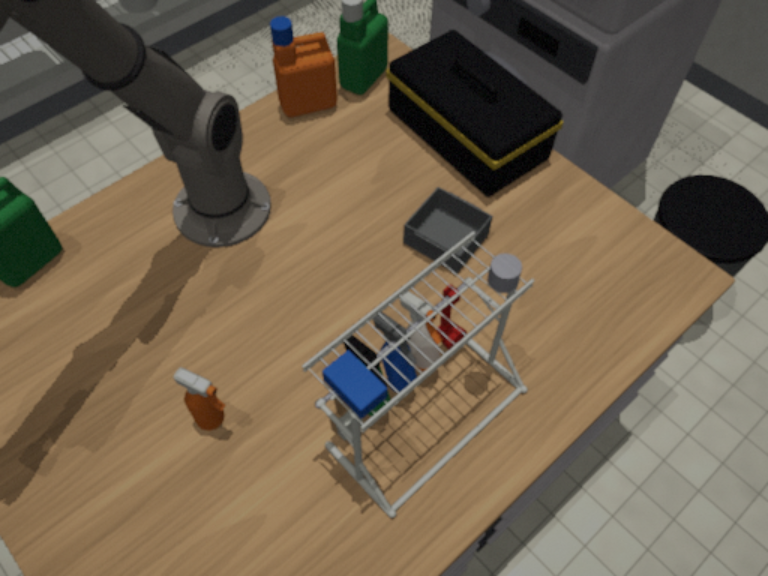

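View pics/top0.png

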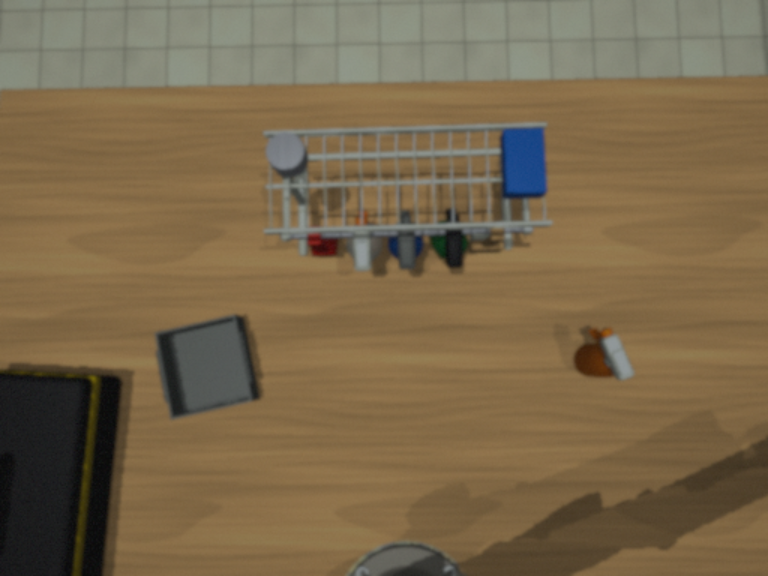

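The used-up bottle (white head, orange trigger) hangs between scoop and blue: in the enlarged top view it is at (362,250), blue at (405,250), green at (454,250), scoop at (322,243). The fresh bottle is at (605,360) and the box at (208,366). Next I measure them.

```bash
python3 - <<'E'
from h import *
T=np.load("top0.npz");S=np.load("scene0.npz")
W=T["W"];im=T["im"].astype(int);hsv=cv2.cvtColor(T["im"],cv2.COLOR_BGR2HSV)
def box(w,lo,hi): return np.all((w>lo)&(w<hi),-1)
r=lambda a:np.round(a,1).tolist()
print("table",r(np.median(W[220:240,200:300].reshape(-1,3),0)))
# shelf front wire top view
m=np.zeros((384,512),bool); m[148:160,177:367]=1
p=W[m&(W[...,2]>295)&(W[...,2]<345)]; 
x0=p[:,0].min();print("shelf pts",len(p),r(p.min(0)),r(p.max(0)))
for lo in range(-200,200,50):
    q=p[(p[:,1]>lo)&(p[:,1]<lo+50)]
    if len(q):print(lo,r(np.percentile(q,[5,50,95],axis=0)))
for n,D in(("top",T),("scene",S)):
    W=D["W"];h=cv2.cvtColor(D["im"],cv2.COLOR_BGR2HSV)
    # fresh bottle
    f=box(W,[300,-450,20],[620,-230,200]); 
    hd=f&(W[...,2]>150); print(n,"fresh",f.sum(),hd.sum())
    q=W[hd&(h[...,1]<80)]; print("head med",r(np.median(q,0)),r(q.min(0)),r(q.max(0)),len(q))
    t=q[q[:,2]>np.percentile(q[:,2],60)][:,:2].astype(np.float32)
    top=q[q[:,2]>np.median(q[:,2])-6]
    print("rect",cv2.minAreaRect(top[:,:2].astype(np.float32)), r(np.median(top,0)))
    # bin
    b=box(W,[330,170,30],[560,420,85]); q=W[b];print("bin",len(q),cv2.minAreaRect(q[q[:,2]>62][:,:2].astype(np.float32)),r(np.percentile(q[:,2],[50,90,98])))
# heads in top
W=T["W"]
for nm,(u0,u1) in dict(scoop=(204,227),empty=(233,252),blue=(263,280),green=(294,310)).items():
    m=np.zeros((384,512),bool); m[157:184,u0:u1]=1
    q=W[m&(W[...,2]>170)&(W[...,2]<290)]; print(nm,len(q),r(np.percentile(q,[3,50,97],axis=0)))
E
```

```text
table [459.2, 48.1, -0.4]
shelf pts 812 [604.8, -201.8, 314.9] [622.0, 184.2, 339.1]
-200 [[610.0, -196.5, 317.8], [611.7, -173.1, 333.0], [614.0, -152.9, 336.0]]
-150 [[609.5, -146.9, 317.9], [611.1, -123.5, 332.9], [614.9, -102.5, 336.6]]
-100 [[609.0, -96.8, 317.4], [610.4, -75.3, 333.4], [613.6, -53.5, 336.8]]
-50 [[608.0, -47.8, 318.2], [609.9, -25.6, 332.4], [614.1, -3.1, 336.3]]
0 [[607.2, 2.9, 318.3], [609.2, 25.6, 332.4], [616.7, 47.5, 336.2]]
50 [[607.0, 53.6, 318.7], [608.6, 76.1, 332.8], [614.8, 97.6, 336.2]]
100 [[606.1, 102.3, 318.4], [607.8, 124.6, 333.2], [615.5, 146.7, 336.2]]
150 [[605.3, 152.8, 317.5], [607.5, 169.4, 331.1], [619.5, 182.5, 336.3]]
top fresh 908 439
head med [431.2, -326.7, 183.3] [396.9, -350.8, 151.7] [465.6, -307.2, 192.6] 397
rect ((431.4371337890625, -329.54107666015625), (69.37733459472656, 26.130626678466797), 19.510921478271484) [431.3, -328.2, 184.1]
bin 949 ((424.7096252441406, 336.9248962402344), (149.94216918945312, 152.14852905273438), 12.121519088745117) [65.8, 71.1, 73.4]
scene fresh 766 314
head med [437.8, -331.7, 184.9] [399.1, -351.5, 151.6] [468.2, -308.4, 193.4] 258
rect ((433.4429626464844, -330.4001159667969), (68.56768798828125, 26.869144439697266), 20.793933868408203) [436.5, -330.9, 185.7]
bin 911 ((426.13946533203125, 335.634521484375), (153.29066467285156, 157.24990844726562), 11.918970108032227) [56.4, 71.6, 74.3]
scoop 114 [[607.2, 98.1, 171.9], [615.3, 128.4, 209.2], [622.3, 142.5, 215.5]]
empty 289 [[568.4, 46.1, 203.8], [592.3, 58.9, 224.9], [620.1, 71.4, 233.1]]
blue 258 [[568.4, -19.5, 214.0], [592.1, -7.9, 225.8], [615.8, 3.4, 232.7]]
green 263 [[569.3, -91.4, 207.7], [592.6, -77.9, 224.7], [614.6, -67.1, 233.0]]
```

```bash
python3 - <<'E'
from h import *
T=np.load("top0.npz")["im"][130:200,165:385];S=np.load("scene0.npz")["im"][170:320,190:370]
a=cv2.resize(T,(780,248),interpolation=cv2.INTER_CUBIC);b=cv2.resize(S,(420,350),interpolation=cv2.INTER_CUBIC)
o=np.zeros((600,780,3),np.uint8);o[:248]=a;o[250:,:420]=b
cv2.imwrite("pics/crop1.png",o)
E
```

```text
(no output)
```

View pics/crop1.png

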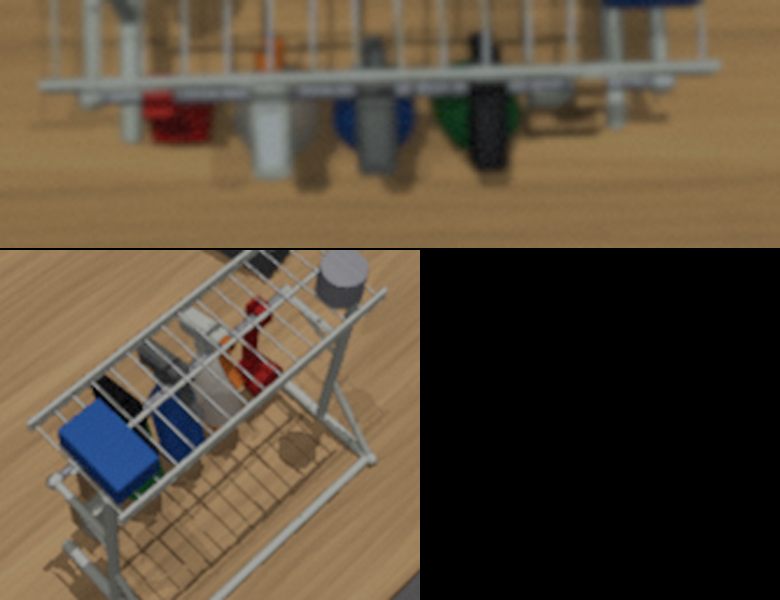

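The crop confirms the order from left to right: scoop, used-up bottle, blue, green, then brush. The used-up bottle is therefore at +70. I still need to refine the rail position and check the fresh bottle's yaw.

```bash
cat >> h.py <<'E'
def goto(pos,yaw,a,claw=None):
    """tool shift (cm) and rotvec from measured pose to TCP pos, approach angle a (deg below horizontal), heading yaw (deg)"""
    s=telemetry.get_state(); R0=R.from_rotvec(s["eef_rot"])
    a=np.radians(a); M=np.array([[np.sin(a),0,np.cos(a)],[0,-1,0],[np.cos(a),0,-np.sin(a)]])
    Rt=R.from_euler("z",yaw,degrees=True)*R.from_matrix(M)
    show(s); print("go",np.round(R0.inv().apply(np.array(pos)-s["ee_pos"])/10,2),np.round((R0.inv()*Rt).as_rotvec(),3))
    return R0,Rt
def show(s=None):
    s=s or telemetry.get_state(); m=R.from_rotvec(s["eef_rot"]).as_matrix()
    print("t",round(s["clock"],2),"tcp",np.round(s["ee_pos"],1),"a",round(np.degrees(np.arcsin(-m[2,2])),2),"jaw",np.round(m[:,1],3),"x",np.round(m[:,0],3),"F",np.round(s["ft_force"],1),"T",np.round(s["ft_torque"],2),"w",round(s["grip_width"],1),"q",np.round(s["qpos"],2))
E
python3 - <<'E'
from h import *
r=lambda a:np.round(a,1).tolist()
for n in("top","scene"):
    D=np.load(n+"0.npz");W=D["W"];h=cv2.cvtColor(D["im"],cv2.COLOR_BGR2HSV)
    g=(h[...,1]<70)&(h[...,2]>100)
    q=W[g&(W[...,2]>197)&(W[...,2]<211)&(W[...,0]>608)&(W[...,0]<645)&(abs(W[...,1]+9)<195)]
    print(n,"rail",len(q),r(np.percentile(q,[10,50,90],axis=0)))
    for lo in range(-200,200,50):
        k=q[(q[:,1]>lo)&(q[:,1]<lo+50)]
        if len(k)>3: print(lo,len(k),r(np.median(k,0)))
    o=W[(h[...,0]<16)&(h[...,1]>150)&(W[...,0]>380)&(W[...,0]<500)&(abs(W[...,1]+325)<60)&(W[...,2]>15)]
    lo=o[o[:,2]<95]; hi=o[o[:,2]>105]; print("body",r(lo.min(0)),r(lo.max(0)),len(lo),"trig",r(np.median(hi,0)),len(hi))
    # box rect with trimmed rim
    b=(W[...,0]>335)&(W[...,0]<520)&(W[...,1]>245)&(W[...,1]<425)&(W[...,2]>66)&(W[...,2]<76)
    q=W[b];print("rim",r(q.min(0)),r(q.max(0)))
    fl=W[(W[...,0]>390)&(W[...,0]<460)&(abs(W[...,1]-336)<35)];print("floor",r(np.median(fl,0)))
goto([500,61,290],0.75,45)
E
```

```text
top rail 260 [[620.4, -188.2, 201.3], [625.5, 32.6, 204.3], [629.7, 175.7, 207.5]]
-200 59 [627.3, -182.9, 204.5]
-150 22 [627.2, -113.5, 204.0]
-100 8 [626.4, -62.9, 204.5]
-50 20 [626.4, -37.6, 203.8]
0 25 [625.4, 23.4, 204.8]
50 29 [624.0, 85.6, 203.9]
100 20 [624.3, 111.8, 204.6]
150 75 [622.8, 172.4, 203.9]
body [401.2, -326.2, 15.4] [454.9, -302.4, 94.9] 161 trig [431.5, -315.7, 115.2] 227
rim [338.3, 253.1, 66.0] [510.8, 420.3, 75.9]
floor [424.5, 336.5, 3.5]
scene rail 185 [[622.9, -195.1, 202.0], [627.8, -22.3, 205.5], [637.5, 173.8, 208.7]]
-200 63 [631.6, -189.4, 205.5]
-100 6 [629.1, -55.2, 207.0]
-50 21 [627.7, -37.7, 205.4]
0 22 [626.4, 29.6, 205.2]
50 13 [626.1, 90.9, 205.2]
100 21 [625.3, 110.9, 206.0]
150 35 [626.2, 174.0, 206.0]
body [434.7, -360.3, 15.4] [459.0, -304.0, 93.0] 199 trig [450.3, -331.4, 119.7] 232
rim [341.4, 251.3, 66.0] [513.3, 418.4, 75.9]
floor [419.7, 341.7, 5.2]
t 0.1 tcp [ 226.7 -635.3  221.8] a 89.91 jaw [ 0.336 -0.942 -0.002] x [ 0.942  0.336 -0.   ] F [-0.2 -0.1  0.5] T [ 0.02  0.01 -0.03] w 87.9 q [ 1.12  0.48  0.02  1.56 -0.01  1.11 -0.08]
go [ 49.14 -56.4   -6.74] [-0.131  0.778  0.312]
```

```bash
python3 -c "
from h import *
goto([430,-330,360],0.75,45)"
```

```text
t 0.1 tcp [ 226.7 -635.3  221.8] a 89.91 jaw [ 0.336 -0.942 -0.002] x [ 0.942  0.336 -0.   ] F [-0.2 -0.1  0.5] T [ 0.02  0.01 -0.03] w 87.9 q [ 1.12  0.48  0.02  1.56 -0.01  1.11 -0.08]
go [ 29.4  -21.94 -13.79] [-0.131  0.778  0.312]
```

{"fn": "jog_arm", "kwargs": {
  "motion": [
    [29.4,-21.9,-13.8,-0.131,0.778,0.312,0.1],
    [29.4,-21.9,-13.8,-0.131,0.778,0.312,0.1],
    [29.4,-21.9,-13.8,-0.131,0.778,0.312,0.1],
    [29.4,-21.9,-13.8,-0.131,0.778,0.312,0.1],
    [29.4,-21.9,-13.8,-0.131,0.778,0.312,0.1],
    [29.4,-21.9,-13.8,-0.131,0.778,0.312,0.1],
    [29.4,-21.9,-13.8,-0.131,0.778,0.312,0.1],
    [29.4,-21.9,-13.8,-0.131,0.778,0.312,0.1]
  ],
  "grip_force": 30
}}

```text
clock: 0.9
ee_pos: [430.2, -328.5, 360.5]
eef_rot: [-2.899, -0.018, -1.2]
ft_force: [0.9, -0.5, 0.9]
grip_width: 48.0
```

```bash
python3 -c "
from h import *
goto([490,60.5,302],0.75,45)"
```

```text
t 0.9 tcp [ 430.2 -328.5  360.5] a 45.03 jaw [ 0.012 -1.     0.001] x [0.707 0.009 0.707] F [ 0.9 -0.5  0.9] T [-0.04  0.61 -0.01] w 48.0 q [ 1.23 -0.05 -0.33  2.12 -0.96  0.77 -0.04]
go [  0.45 -38.83   8.69] [ 0.001  0.    -0.   ]
```

{"fn": "jog_arm", "kwargs": {
  "motion": [
    [0.4,-38.8,8.7,0,0,0,0.1],
    [0.4,-38.8,8.7,0,0,0,0.1],
    [0.4,-38.8,8.7,0,0,0,0.1],
    [0.4,-38.8,8.7,0,0,0,0.1],
    [0.4,-38.8,8.7,0,0,0,0.1],
    [0.4,-38.8,8.7,0,0,0,0.1],
    [0.4,-38.8,8.7,0,0,0,0.1],
    [0.4,-38.8,8.7,0,0,0,0.1]
  ]
}}

```text
clock: 1.7
ee_pos: [485.5, 36.0, 303.5]
eef_rot: [-2.903, -0.021, -1.195]
ft_force: [-0.5, -1.1, 0.0]
grip_width: 48.2
```

```bash
python3 -c "
from h import *
goto([490,60.5,302],0.75,45)
goto([597,60.5,195],0.75,45)"
```

```text
t 1.7 tcp [485.5  36.  303.5] a 45.24 jaw [ 0.013 -1.     0.003] x [0.71  0.012 0.704] F [-0.5 -1.1  0. ] T [-0.04  0.65 -0.05] w 48.2 q [ 0.86 -0.34 -0.94  2.39 -0.79  0.22 -1.01]
go [ 0.24 -2.44  0.44] [0.002 0.004 0.002]
t 1.7 tcp [485.5  36.  303.5] a 45.24 jaw [ 0.013 -1.     0.003] x [0.71  0.012 0.704] F [-0.5 -1.1  0. ] T [-0.04  0.65 -0.05] w 48.2 q [ 0.86 -0.34 -0.94  2.39 -0.79  0.22 -1.01]
go [ 0.3  -2.34 15.57] [0.002 0.004 0.002]
```

{"fn": "jog_arm", "kwargs": {
  "motion": [
    [0.3,-2.4,3,0,0,0,0.1],
    [0.3,-2.4,5,0,0,0,0.1],
    [0.3,-2.4,6,0,0,0,0.1],
    [0.3,-2.4,6,0,0,0,0.1]
  ]
}}

```text
clock: 2.1
ee_pos: [524.6, 49.4, 270.8]
eef_rot: [2.901, 0.005, 1.197]
ft_force: [-0.0, 0.4, -0.3]
grip_width: 48.6
```

```bash
python3 - <<'E'
from h import *
goto([597,60.5,195],0.75,45)
im,d,W=cloud("top"); np.savez("top1.npz",im=im,d=d,W=W)
a=cv2.resize(im[120:220,170:350],(720,400),interpolation=cv2.INTER_CUBIC);cv2.imwrite("pics/pre.png",a)
E
```

```text
t 2.1 tcp [524.6  49.4 270.8] a 45.17 jaw [ 0.002 -1.     0.004] x [0.709 0.004 0.705] F [-0.   0.4 -0.3] T [0.02 0.71 0.01] w 48.6 q [ 1.33 -0.31 -1.41  2.36 -1.35  0.17 -0.48]
go [-0.21 -1.13 10.47] [ 0.011  0.003 -0.005]
```

View pics/pre.png

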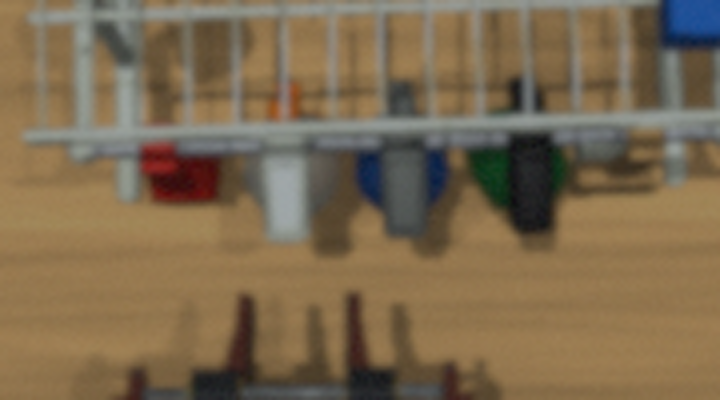

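```bash
python3 -c "
from h import *
goto([535,60.5,280],0.75,58)"
```

```text
t 2.15 tcp [523.9  53.  270. ] a 45.26 jaw [ 0.006 -1.     0.002] x [0.71  0.005 0.704] F [0.3 0.8 0.4] T [0.06 0.6  0.04] w 48.3 q [ 1.33 -0.31 -1.41  2.36 -1.35  0.17 -0.49]
go [ 1.5  -0.74  0.07] [ 0.006 -0.222 -0.005]
```

{"fn": "jog_arm", "kwargs": {
  "motion": [
    [1.5,-0.7,0,0,-0.22,0,0.1],
    [1.5,-0.7,0,0,-0.22,0,0.1],
    [1.5,-0.7,0,0,-0.22,0,0.1],
    [1.5,-0.7,0,0,-0.22,0,0.1],
    [1.5,-0.7,0,0,-0.22,0,0.1],
    [1.5,-0.7,0,0,-0.22,0,0.1]
  ]
}}

```text
clock: 2.75
ee_pos: [520.6, 62.5, 289.2]
eef_rot: [-3.013, -0.023, -0.876]
ft_force: [-0.4, 0.7, 0.1]
grip_width: 48.5
```

```bash
python3 -c "
from h import *
goto([535,60.5,280],0.75,58)"
```

```text
t 2.75 tcp [520.6  62.5 289.2] a 57.58 jaw [ 0.015 -1.     0.   ] x [0.844 0.013 0.536] F [-0.4  0.7  0.1] T [-0.    0.44  0.  ] w 48.5 q [ 1.4  -0.34 -1.41  2.18 -0.62  0.5  -1.18]
go [0.72 0.23 1.55] [-0.001 -0.007  0.002]
```

```bash
cat > kin.py <<'E'
import numpy as np, itertools, json
from scipy.spatial.transform import Rotation as R
from scipy.optimize import least_squares
def fk(p,sg,q):
    o1,d1,a1,d3,a3,d5,a5,d7,a7,o7,*e=p; s1,s3,s5,s7=sg
    Z=lambda t:R.from_euler("z",t); Y=lambda t:R.from_euler("y",t)
    r=Z(s1*q[0]+o1); x=np.array([0,0,d1]); x=x+r.apply([a1,0,0])
    r=r*Y(q[1])*Z(s3*q[2]); x=x+r.apply([a3,0,d3])
    r=r*Y(q[3])*Z(s5*q[4]); x=x+r.apply([a5,0,d5])
    r=r*Y(q[5])*Z(s7*q[6]+o7); x=x+r.apply([0,0,d7])
    if a7: 
        rr=r*Z(-s7*q[6]-o7); x=x+rr.apply([a7,0,0])
    return x,r
E
python3 - <<'E'
from kin import *
from h import telemetry
D=[([1.11988411,0.47772977,0.02235237,1.55627382,-0.011516,1.10927409,-0.08312732],[226.7,-635.3,221.8],[-3.09407,-.53556,.0006]),
([1.23,-.05,-.33,2.12,-.96,.77,-.04],[430.2,-328.5,360.5],[-2.899,-.018,-1.2]),
([.86,-.34,-.94,2.39,-.79,.22,-1.01],[485.5,36,303.5],[-2.903,-.021,-1.195]),
([1.33,-.31,-1.41,2.36,-1.35,.17,-.48],[524.6,49.4,270.8],[2.901,.005,1.197]),
]
s=telemetry.get_state(); D.append((s["qpos"],s["ee_pos"],s["eef_rot"]))
best=None
for sg in itertools.product([1,-1],repeat=4):
  for o7 in (0,1.57,3.14,-1.57):
    def f(p):
        e=[]
        for q,x,w in D:
            X,Q=fk(p,sg,q); e+=list((X-x)/5)+list((Q.inv()*R.from_rotvec(w)).as_rotvec()*50)
        return np.array(e)
    o1=np.arctan2(-635,227)-sg[0]*1.12
    r=least_squares(f,[o1,340,0,400,0,400,0,200,0.1,o7],loss="soft_l1")
    if best is None or r.cost<best[0]: best=(r.cost,sg,r.x,f(r.x))
print(best[0],best[1],np.round(best[2],2)); print(np.round(best[3].reshape(-1,6),1))
json.dump([best[1],list(best[2])],open("kin.json","w"))
E
```

```text
12.746515916971456 (-1, -1, -1, -1) [-7.0000e-02  2.1065e+02  1.8630e+01  5.7667e+02  1.0780e+01  4.2530e+02
 -1.2730e+01  3.1760e+02  8.7000e-01  1.5200e+00]
[[ 3.7  0.6 -0.  -0.  -0.  -0.9]
 [ 0.1 -0.1  1.   2.5 -0.1  0.4]
 [-0.6  2.2  0.5  2.7 -0.4  0.2]
 [-0.1 -0.8 -0.6  2.2  0.   0.5]
 [ 0.5 -0.4 -0.8  1.8  0.  -0.4]]
```

```bash
cat >> kin.py <<'E'
try: SG,P=json.load(open("kin.json"))
except Exception: pass
lo=np.array([-2.96,-.34,-1.41,.24,-1.37,.17,-2.96]);hi=np.array([2.96,2.1,1.46,2.44,4.51,1.92,2.96])
def ik(pos,yaw,a,seed):
    a=np.radians(a); M=np.array([[np.sin(a),0,np.cos(a)],[0,-1,0],[np.cos(a),0,-np.sin(a)]])
    T=R.from_euler("z",yaw,degrees=True)*R.from_matrix(M); mid=(lo+hi)/2
    def f(q):
        X,Q=fk(P,SG,q); return np.r_[(X-pos)/2,(Q.inv()*T).as_rotvec()*100,0.02*(q-seed)]
    r=least_squares(f,np.clip(seed,lo+.01,hi-.01),bounds=(lo,hi))
    return r.x,np.abs(f(r.x)[:6]).max(),np.min(np.minimum(r.x-lo,hi-r.x))
E
python3 - <<'E'
from kin import *
rng=np.random.default_rng(0)
for nm,pos,yaw,As in [("grasp",[595,60.5,193],.75,(45,52,60,68)),("out",[540,60.5,260],.75,(45,52,60,68,75)),("bin",[425,336,150],38,(60,68,76,84)),("bin0",[425,336,190],15,(68,76,84)),("fresh",[425,-332,150],20,(60,68,76,84)),("hang",[592,60.5,193],.75,(45,60,68))]:
  for a in As:
    best=max((ik(np.array(pos),yaw,a,lo+(hi-lo)*rng.uniform(.2,.8,7)*1.0) for _ in range(12)),key=lambda t:t[2]-10*(t[1]>.5))
    print(nm,a,np.round(best[0],2),"err",round(best[1],2),"marg",round(best[2],2))
E
```

```text
grasp 45 [-1.05  0.36  1.05  2.34  4.07  0.32  0.44] err 0.0 marg 0.1
grasp 52 [ 0.16  0.21 -0.41  2.28  1.62  0.17  2.96] err 1.16 marg 0.0
grasp 60 [ 0.21  0.23 -0.48  2.19  0.69  0.29 -2.39] err 0.0 marg 0.12
grasp 68 [ 0.53  0.36 -0.94  2.08  0.73  0.58 -2.43] err 0.0 marg 0.36
out 45 [ 1.07  0.07 -1.39  2.35  1.58  0.22  2.96] err 0.0 marg 0.0
out 52 [ 0.44  0.   -0.69  2.3   0.54  0.21 -2.28] err 0.0 marg 0.04
out 60 [ 0.73  0.07 -1.04  2.19  0.4   0.43 -2.15] err 0.0 marg 0.25
out 68 [ 0.22  0.08 -0.47  2.1   0.17  0.6  -1.91] err 0.0 marg 0.34
out 75 [ 0.52  0.18 -0.85  2.01  0.27  0.78 -2.01] err 0.0 marg 0.43
bin 60 [-0.22  0.24 -0.6   2.35  1.15  0.17 -2.77] err 0.0 marg 0.0
bin 68 [-0.08  0.3  -0.81  2.25  0.73  0.38 -2.37] err 0.0 marg 0.19
bin 76 [-0.09  0.35 -0.84  2.15  0.56  0.57 -2.2 ] err 0.0 marg 0.29
bin 84 [-0.03  0.47 -0.98  2.04  0.58  0.8  -2.22] err 0.0 marg 0.4
bin0 68 [-1.64  0.29  1.    2.18 -0.25  0.45 -1.79] err 0.0 marg 0.26
bin0 76 [-0.24  0.26 -0.7   2.09  0.48  0.7  -2.54] err 0.0 marg 0.35
bin0 84 [-0.25  0.31 -0.66  1.99  0.33  0.83 -2.39] err 0.0 marg 0.45
fresh 60 [ 0.83  0.32  0.04  2.17 -0.87  0.7   0.36] err 0.0 marg 0.27
fresh 68 [ 0.18  0.41  0.82  2.11 -0.92  0.9   0.4 ] err 0.0 marg 0.33
fresh 76 [ 1.18  0.36 -0.61  2.07 -0.01  0.65 -0.57] err 0.0 marg 0.37
fresh 84 [ 0.01  0.45  0.88  2.01 -0.58  0.88  0.02] err 0.0 marg 0.43
hang 45 [-1.06  0.37  1.08  2.34  4.08  0.33  0.42] err 0.0 marg 0.1
hang 60 [ 0.4   0.26 -0.73  2.19  0.88  0.35 -2.58] err 0.0 marg 0.18
hang 68 [ 0.49  0.33 -0.87  2.08  0.67  0.55 -2.38] err 0.0 marg 0.36
```

```bash
python3 -c "
from h import *
goto([558,60.5,266],0.75,66)"
```

```text
t 2.75 tcp [520.6  62.5 289.2] a 57.58 jaw [ 0.015 -1.     0.   ] x [0.844 0.013 0.536] F [-0.4  0.7  0.1] T [-0.    0.44  0.  ] w 48.5 q [ 1.4  -0.34 -1.41  2.18 -0.62  0.5  -1.18]
go [1.91 0.26 3.96] [-0.001 -0.147  0.002]
```

{"fn": "jog_arm", "kwargs": {
  "motion": [
    [1.9,0.2,4,0,-0.147,0,0.1],
    [1.9,0.2,4,0,-0.147,0,0.1],
    [1.9,0.2,4,0,-0.147,0,0.1],
    [1.9,0.2,4,0,-0.147,0,0.1],
    [1.9,0.2,4,0,-0.147,0,0.1]
  ]
}}

```text
clock: 3.25
ee_pos: [505.4, 53.1, 298.2]
eef_rot: [-3.058, -0.023, -0.689]
ft_force: [0.1, 0.3, -0.2]
grip_width: 48.5
```

```bash
python3 -c "
from h import *
goto([591.6,60.5,191],0.75,66)"
```

```text
t 3.25 tcp [505.4  53.1 298.2] a 64.61 jaw [ 0.016 -1.    -0.004] x [0.903 0.013 0.429] F [ 0.1  0.3 -0.2] T [-0.02  0.38 -0.05] w 48.5 q [ 1.46 -0.34 -1.41  2.11 -0.54  0.69 -1.23]
go [ 3.2  -0.57 13.39] [-0.004 -0.024  0.001]
```

```bash
python3 -c "
from h import *
goto([520,-250,330],-30,88)"
```

```text
t 3.25 tcp [505.4  53.1 298.2] a 64.61 jaw [ 0.016 -1.    -0.004] x [0.903 0.013 0.429] F [ 0.1  0.3 -0.2] T [-0.02  0.38 -0.05] w 48.5 q [ 1.46 -0.34 -1.41  2.11 -0.54  0.69 -1.23]
go [ 2.3  30.32 -2.55] [-0.132 -0.397  0.527]
```

{"fn": "jog_arm", "kwargs": {
  "motion": [
    [2.3,30.3,-2.5,-0.13,-0.397,0.527,0.1],
    [2.3,30.3,-2.5,-0.13,-0.397,0.527,0.1],
    [2.3,30.3,-2.5,-0.13,-0.397,0.527,0.1],
    [2.3,30.3,-2.5,-0.13,-0.397,0.527,0.1],
    [2.3,30.3,-2.5,-0.13,-0.397,0.527,0.1],
    [2.3,30.3,-2.5,-0.13,-0.397,0.527,0.1],
    [2.3,30.3,-2.5,-0.13,-0.397,0.527,0.1]
  ]
}}

```text
clock: 3.95
ee_pos: [401.7, -175.9, 371.7]
eef_rot: [3.019, -0.812, 0.117]
ft_force: [0.3, 1.6, -1.3]
grip_width: 48.3
```

```bash
python3 -c "
from h import *
goto([560,-60,340],-10,80)"
```

```text
t 3.95 tcp [ 401.7 -175.9  371.7] a 85.66 jaw [-0.501 -0.865 -0.007] x [ 0.862 -0.501  0.075] F [ 0.3  1.6 -1.3] T [0.06 0.12 0.04] w 48.3 q [ 2.07 -0.34 -1.41  1.86 -0.36  1.28 -1.34]
go [  7.61 -17.94   3.88] [ 0.037  0.097 -0.349]
```

```bash
python3 -c "
from h import *
goto([550,-420,350],-10,88)
from kin import *
for seed in ([.5,.3,-.2,2,0,.7,-.5],):
  for pos,yaw,a in (([550,-420,350],-10,88),([560,-60,340],0,80),([558,60.5,266],.75,66),([592,60.5,191],.75,66)):
    seed=ik(np.array(pos),yaw,a,np.array(seed));print(np.round(seed[0],2),seed[1:]);seed=seed[0]
"
```

```text
t 3.95 tcp [ 401.7 -175.9  371.7] a 85.66 jaw [-0.501 -0.865 -0.007] x [ 0.862 -0.501  0.075] F [ 0.3  1.6 -1.3] T [0.06 0.12 0.04] w 48.3 q [ 2.07 -0.34 -1.41  1.86 -0.36  1.28 -1.34]
go [24.85 13.7   3.95] [ 0.012 -0.041 -0.351]
[ 0.57  0.42  0.04  1.34 -0.03  1.36 -1.12] (np.float64(6.148685648566662e-06), np.float64(0.5648610638840461))
[ 0.2   0.13 -0.18  1.78  0.01  1.06 -1.53] (np.float64(3.349867791528149e-06), np.float64(0.471290100560741))
[ 0.02  0.08 -0.24  2.09  0.14  0.56 -1.87] (np.float64(4.553091907189687e-06), np.float64(0.3527401649013937))
[-0.04  0.22 -0.18  2.13  0.24  0.39 -1.95] (np.float64(2.2774384643344664e-06), np.float64(0.21758024347066926))
```

{"fn": "jog_arm", "kwargs": {
  "motion": [
    [24.8,13.7,3.9,0,0,-0.351,0.1],
    [24.8,13.7,3.9,0,0,-0.351,0.1],
    [24.8,13.7,3.9,0,0,-0.351,0.1],
    [24.8,13.7,3.9,0,0,-0.351,0.1],
    [24.8,13.7,3.9,0,0,-0.351,0.1],
    [24.8,13.7,3.9,0,0,-0.351,0.1],
    [24.8,13.7,3.9,0,0,-0.351,0.1],
    [24.8,13.7,3.9,0,0,-0.351,0.1]
  ]
}}

```text
clock: 4.75
ee_pos: [372.9, -271.2, 405.1]
eef_rot: [3.078, -0.267, 0.163]
ft_force: [0.0, -0.5, -0.1]
grip_width: 48.3
```

```bash
python3 -c "
from h import *
goto([550,-420,350],-10,88)
goto([560,-60,340],0,80)"
```

```text
t 4.75 tcp [ 372.9 -271.2  405.1] a 83.37 jaw [-0.174 -0.984  0.038] x [ 0.98  -0.169  0.109] F [ 0.  -0.5 -0.1] T [ 0.1   0.07 -0.01] w 48.3 q [ 2.32 -0.34 -1.41  1.78 -0.39  1.32 -0.76]
go [19.26 11.35  8.1 ] [ 0.038 -0.074  0.002]
t 4.75 tcp [ 372.9 -271.2  405.1] a 83.37 jaw [-0.174 -0.984  0.038] x [ 0.98  -0.169  0.109] F [ 0.  -0.5 -0.1] T [ 0.1   0.07 -0.01] w 48.3 q [ 2.32 -0.34 -1.41  1.78 -0.39  1.32 -0.76]
go [ 14.05 -24.29   7.16] [ 0.062  0.068 -0.168]
```

```bash
cat >> kin.py <<'E'
def simstep(q,X,T,lam=0.05):
    x,r=fk(P,SG,q); dx=np.array(X)-x; dw=(T*r.inv()).as_rotvec()
    n=np.linalg.norm(dx);dx=dx*min(1,5/max(n,1e-9)); n=np.linalg.norm(dw);dw=dw*min(1,.015/max(n,1e-9))
    J=[]
    for i in range(7):
        k=np.array(q,float);k[i]+=1e-4;x2,r2=fk(P,SG,k);J.append(np.r_[(x2-x)/1e-4/1000,(r2*r.inv()).as_rotvec()/1e-4])
    J=np.array(J).T; v=np.r_[dx/1000,dw]
    dq=J.T@np.linalg.solve(J@J.T+lam**2*np.eye(6),v)
    return np.clip(q+dq,lo,hi)
def sim(q,X,T,n=120,**k):
    for _ in range(n): q=simstep(q,X,T,**k)
    return q
def pose(yaw,a):
    a=np.radians(a); M=np.array([[np.sin(a),0,np.cos(a)],[0,-1,0],[np.cos(a),0,-np.sin(a)]])
    return R.from_euler("z",yaw,degrees=True)*R.from_matrix(M)
E
python3 - <<'E'
from kin import *
from h import telemetry
# reproduce stuck
q=np.array([2.07,-.34,-1.41,1.86,-.36,1.28,-1.34]);q2=sim(q,[550,-420,350],pose(-10,88),80);print("repro",np.round(q2,2),np.round(fk(P,SG,q2)[0]))
q=telemetry.get_state()["qpos"]
for d2,d3 in((.3,.5),(.5,.8),(.8,.8),(0.5,1.4),(1,0)):
    g=q.copy();g[1]+=d2;g[2]+=d3;X,T=fk(P,SG,g);z=sim(q,X,T,100);print(d2,d3,np.round(X),np.round(T.as_matrix()[:,2],2),"->",np.round(z,2),np.round(fk(P,SG,z)[0]))
E
```

```text
repro [ 2.75 -0.06 -1.41  1.69 -0.07  1.28 -1.14] [  94. -480.  441.]
0.3 0.5 [ 145. -440.  420.] [ 0.35 -0.04 -0.94] -> [ 2.44 -0.04 -1.03  1.78 -0.39  1.32 -0.76] [ 145. -440.  420.]
0.5 0.8 [ -16. -491.  362.] [ 0.46 -0.03 -0.89] -> [ 2.53  0.21 -0.89  1.78 -0.33  1.29 -0.84] [ -16. -491.  362.]
0.8 0.8 [ -38. -512.  258.] [ 0.64  0.14 -0.76] -> [ 2.52  0.56 -0.94  1.78 -0.24  1.26 -0.95] [ -37. -511.  258.]
0.5 1.4 [-277. -420.  339.] [ 0.33 -0.2  -0.92] -> [ 2.61 -0.09 -0.52  2.01 -0.46  1.26 -0.94] [-107. -384.  351.]
1 0 [ 231. -410.  394.] [ 0.7   0.5  -0.51] -> [ 2.3   0.6  -1.32  1.78 -0.46  1.35 -0.68] [ 231. -410.  394.]
```

```bash
python3 - <<'E'
from kin import *
from h import telemetry
S=np.load("scene0.npz")["W"];m=(S[...,2]>60)&(abs(S[...,0])<500)&(S[...,1]<-200);
print("obst",np.round(np.percentile(S[m],[0,50,100],axis=0)) if m.any() else None)
q=telemetry.get_state()["qpos"]
for d2,d3 in((.3,.5),(1,0),(.7,.3),(.5,.2)):
    g=q.copy();g[1]+=d2;g[2]+=d3;X,T=fk(P,SG,g);z=sim(q,X,T,100);print(d2,d3,np.round(X),np.round(z,2))
    for X,yaw,a in (([226,-635,300],19,89),([550,-420,350],-10,88),([560,-60,340],0,80),([558,60.5,266],.75,66),([592,60.5,191],.75,66)):
        z=sim(z,X,pose(yaw,a),150);print("   ",np.round(z,2),np.round(fk(P,SG,z)[0]-X))
E
```

```text
obst [[-203. -483.   60.]
 [  81. -347.  182.]
 [ 480. -200.  758.]]
0.3 0.5 [ 145. -440.  420.] [ 2.44 -0.04 -1.03  1.78 -0.39  1.32 -0.76]
    [ 1.75  0.6  -1.02  1.44  0.49  1.38 -0.5 ] [0. 0. 0.]
    [ 1.09  0.54 -0.88  1.33  0.41  1.42 -1.49] [-0.  0. -0.]
    [ 0.9   0.25 -1.08  1.76  0.26  1.09 -1.8 ] [ 0.  0. -0.]
    [ 0.69  0.16 -1.04  2.07  0.42  0.61 -2.15] [ 0. -0. -0.]
    [ 0.46  0.31 -0.82  2.11  0.71  0.49 -2.41] [ 0.  0. -0.]
1 0 [ 231. -410.  394.] [ 2.3   0.6  -1.32  1.78 -0.46  1.35 -0.68]
    [ 1.75  0.6  -1.01  1.44  0.49  1.38 -0.5 ] [ 0. -0.  0.]
    [ 1.09  0.54 -0.88  1.33  0.4   1.42 -1.49] [-0. -0. -0.]
    [ 0.89  0.25 -1.08  1.76  0.26  1.09 -1.8 ] [0. 0. 0.]
    [ 0.69  0.16 -1.04  2.07  0.42  0.61 -2.15] [-0. -0.  0.]
    [ 0.46  0.31 -0.82  2.11  0.7   0.49 -2.41] [-0. -0. -0.]
0.7 0.3 [ 175. -451.  365.] [ 2.38  0.42 -1.23  1.78 -0.32  1.29 -0.84]
    [ 1.76  0.61 -1.04  1.44  0.51  1.38 -0.51] [0. 0. 0.]
    [ 1.1   0.54 -0.9   1.33  0.42  1.43 -1.5 ] [ 0. -0. -0.]
    [ 0.91  0.25 -1.1   1.76  0.27  1.1  -1.81] [ 0.  0. -0.]
    [ 0.7   0.17 -1.05  2.07  0.43  0.61 -2.16] [-0. -0. -0.]
    [ 0.47  0.31 -0.83  2.11  0.71  0.49 -2.41] [-0. -0. -0.]
0.5 0.2 [ 237. -403.  402.] [ 2.39  0.21 -1.33  1.78 -0.34  1.3  -0.82]
    [ 1.76  0.61 -1.06  1.44  0.52  1.39 -0.52] [-0.  0. -0.]
    [ 1.11  0.55 -0.91  1.33  0.42  1.43 -1.5 ] [0. 0. 0.]
    [ 0.91  0.26 -1.11  1.76  0.28  1.1  -1.82] [ 0.  0. -0.]
    [ 0.71  0.17 -1.06  2.07  0.43  0.61 -2.16] [ 0. -0.  0.]
    [ 0.47  0.32 -0.84  2.11  0.72  0.5  -2.42] [ 0. -0. -0.]
```

```bash
python3 - <<'E'
from kin import *
from h import telemetry
s=telemetry.get_state();q=s["qpos"]
x0,r0=fk(P,SG,q);g=q.copy();g[1]+=.6;g[2]+=.2;X,T=fk(P,SG,g)
print(np.round(X),np.round(r0.inv().apply(X-x0)/10,2),np.round((r0.inv()*T).as_rotvec(),3))
E
```

```text
[ 223. -416.  393.] [-12.18  16.78  -0.93] [0.455 0.345 0.268]
```

{"fn": "jog_arm", "kwargs": {
  "motion": [
    [-12.2,16.8,-0.9,0.455,0.345,0.268,0.1],
    [-12.2,16.8,-0.9,0.455,0.345,0.268,0.1],
    [-12.2,16.8,-0.9,0.455,0.345,0.268,0.1],
    [-12.2,16.8,-0.9,0.455,0.345,0.268,0.1],
    [-12.2,16.8,-0.9,0.455,0.345,0.268,0.1],
    [-12.2,16.8,-0.9,0.455,0.345,0.268,0.1]
  ]
}}

```text
clock: 5.35
ee_pos: [219.1, -418.6, 405.7]
eef_rot: [-2.602, 0.564, -0.685]
ft_force: [0.8, -0.7, -0.0]
grip_width: 47.8
```

```bash
python3 -c "
from h import *
goto([226,-635,300],19,89)"
```

```text
t 5.35 tcp [ 219.1 -418.6  405.7] a 53.58 jaw [-0.278 -0.843 -0.46 ] x [ 0.8   -0.469  0.375] F [ 0.8 -0.7 -0. ] T [-0.13  0.46 -0.02] w 47.8 q [ 2.42  0.33 -1.28  1.73 -0.33  1.35 -0.77]
go [ 6.74 22.91  3.16] [-0.31  -0.552 -0.734]
```

Unstuck. I'll go on along the simulated waypoints.

{"fn": "jog_arm", "kwargs": {
  "motion": [
    [6.7,22.9,3.2,-0.31,-0.552,-0.734,0.1],
    [6.7,22.9,3.2,-0.31,-0.552,-0.734,0.1],
    [6.7,22.9,3.2,-0.31,-0.552,-0.734,0.1],
    [6.7,22.9,3.2,-0.31,-0.552,-0.734,0.1],
    [6.7,22.9,3.2,-0.31,-0.552,-0.734,0.1],
    [6.7,22.9,3.2,-0.31,-0.552,-0.734,0.1],
    [6.7,22.9,3.2,-0.31,-0.552,-0.734,0.1],
    [6.7,22.9,3.2,-0.31,-0.552,-0.734,0.1]
  ]
}}

```text
clock: 6.15
ee_pos: [235.3, -629.5, 304.9]
eef_rot: [3.089, 0.541, 0.017]
ft_force: [-0.1, 0.7, 0.8]
grip_width: 48.3
```

```bash
python3 -c "
from h import *
goto([550,-420,350],-5,85)
from kin import *
z=telemetry.get_state()['qpos']
for X,yaw,a in (([550,-420,350],-5,85),([558,0,340],0.7,70),([558,60.5,266],.75,66),([592,60.5,191],.75,66),([500,60.5,260],.75,66),([480,240,260],10,70),([425,336,150],20,80)):
        z=sim(z,X,pose(yaw,a),150);print('   ',np.round(z,2),np.round(fk(P,SG,z)[0]-X))
"
```

```text
t 6.15 tcp [ 235.3 -629.5  304.9] a 89.31 jaw [ 0.34  -0.94   0.007] x [0.94 0.34 0.01] F [-0.1  0.7  0.8] T [ 0.02 -0.   -0.04] w 48.3 q [ 1.79  0.61 -1.06  1.42  0.53  1.4  -0.49]
go [36.76 -8.97 -4.22] [-0.014  0.075  0.434]
    [ 1.16  0.54 -0.95  1.37  0.41  1.37 -1.41] [ 0. -0.  0.]
    [ 0.99  0.13 -1.21  1.9   0.22  0.86 -1.85] [ 0. -0. -0.]
    [ 0.72  0.18 -1.09  2.07  0.45  0.62 -2.18] [0. 0. 0.]
    [ 0.48  0.32 -0.86  2.11  0.73  0.5  -2.43] [ 0. -0.  0.]
    [ 0.93  0.02 -1.21  2.18  0.2   0.55 -1.97] [ 0. -0.  0.]
    [ 0.35  0.19 -1.12  2.06  0.5   0.74 -2.45] [0. 0. 0.]
    [-0.05  0.44 -0.98  2.08  0.68  0.76 -2.65] [0. 0. 0.]
```

{"fn": "jog_arm", "kwargs": {
  "motion": [
    [36.8,-9,-4.2,0,0.075,0.434,0.1],
    [36.8,-9,-4.2,0,0.075,0.434,0.1],
    [36.8,-9,-4.2,0,0.075,0.434,0.1],
    [36.8,-9,-4.2,0,0.075,0.434,0.1],
    [36.8,-9,-4.2,0,0.075,0.434,0.1],
    [36.8,-9,-4.2,0,0.075,0.434,0.1],
    [36.8,-9,-4.2,0,0.075,0.434,0.1],
    [36.8,-9,-4.2,0,0.075,0.434,0.1]
  ]
}}

```text
clock: 6.95
ee_pos: [550.8, -420.9, 349.9]
eef_rot: [-3.122, 0.145, -0.136]
ft_force: [0.4, 1.0, 0.2]
grip_width: 48.5
```

```bash
python3 -c "
from h import *
goto([550,0,330],0.75,68)
"
```

```text
t 6.95 tcp [ 550.8 -420.9  349.9] a 84.97 jaw [-0.092 -0.996 -0.017] x [ 0.992 -0.093  0.086] F [0.4 1.  0.2] T [ 0.03  0.12 -0.  ] w 48.5 q [ 1.21  0.57 -1.    1.35  0.44  1.39 -1.42]
go [ -4.17 -41.86   2.35] [ 0.008  0.297 -0.107]
```

{"fn": "jog_arm", "kwargs": {
  "motion": [
    [-4.2,-10,2.3,0,0.297,-0.107,0.1],
    [-4.2,-20,2.3,0,0.297,-0.107,0.1],
    [-4.2,-30,2.3,0,0.297,-0.107,0.1],
    [-4.2,-41.9,2.3,0,0.297,-0.107,0.1],
    [-4.2,-41.9,2.3,0,0.297,-0.107,0.1],
    [-4.2,-41.9,2.3,0,0.297,-0.107,0.1],
    [-4.2,-41.9,2.3,0,0.297,-0.107,0.1],
    [-4.2,-41.9,2.3,0,0.297,-0.107,0.1]
  ]
}}

```text
clock: 7.75
ee_pos: [545.7, -32.3, 329.3]
eef_rot: [3.076, 0.013, 0.595]
ft_force: [1.2, -0.6, 0.0]
grip_width: 48.3
```

```bash
python3 -c "
from h import *
goto([556,60.3,271],0.75,66)
"
```

```text
t 7.75 tcp [545.7 -32.3 329.3] a 68.1 jaw [ 0.006 -1.     0.01 ] x [0.928 0.01  0.373] F [ 1.2 -0.6  0. ] T [0.07 0.28 0.04] w 48.3 q [ 1.25  0.09 -1.34  1.95  0.17  0.79 -1.73]
go [-1.13 -9.31  5.73] [ 0.012  0.037 -0.002]
```

{"fn": "jog_arm", "kwargs": {
  "motion": [
    [-1.1,-9.3,5.7,0.01,0.037,0,0.1],
    [-1.1,-9.3,5.7,0.01,0.037,0,0.1],
    [-1.1,-9.3,5.7,0.01,0.037,0,0.1],
    [-1.1,-9.3,5.7,0.01,0.037,0,0.1],
    [-1.1,-9.3,5.7,0.01,0.037,0,0.1],
    [-1.1,-9.3,5.7,0.01,0.037,0,0.1]
  ]
}}

```text
clock: 8.35
ee_pos: [556.6, 57.0, 271.7]
eef_rot: [-3.071, -0.015, -0.653]
ft_force: [-0.1, -1.0, 0.1]
grip_width: 48.3
```

```bash
python3 -c "
from h import *
goto([591.6,60.3,191],0.75,66)
"
```

```text
t 8.35 tcp [556.6  57.  271.7] a 66.0 jaw [ 0.01 -1.   -0.  ] x [0.913 0.009 0.407] F [-0.1 -1.   0.1] T [ 0.03  0.37 -0.02] w 48.3 q [ 0.87  0.19 -1.23  2.04  0.49  0.69 -2.21]
go [-0.09 -0.29  8.79] [ 0.001 -0.    -0.003]
```

{"fn": "jog_arm", "kwargs": {
  "motion": [
    [-0.1,-0.35,4,0,0,0,0.1],
    [-0.1,-0.35,7,0,0,0,0.1],
    [-0.1,-0.35,8.8,0,0,0,0.1],
    [-0.1,-0.35,8.8,0,0,0,0.1],
    [-0.1,-0.35,8.8,0,0,0,0.1]
  ]
}}

```text
clock: 8.85
ee_pos: [591.3, 61.4, 190.8]
eef_rot: [-3.07, -0.016, -0.652]
ft_force: [-0.8, -0.3, 1.1]
grip_width: 48.3
```

```bash
python3 - <<'E'
from h import *
goto([591.6,60.6,191],0.75,66)
o=[]
for n,(v,u) in dict(top=(130,190),scene=(170,190)).items():
    im,d,W=cloud(n); o.append(cv2.resize(im[v:v+75,u:u+100] if n=="top" else im[v:v+105,u:u+140],(400,300),interpolation=cv2.INTER_CUBIC))
cv2.imwrite("pics/grasp.png",np.hstack(o))
E
```

```text
t 8.85 tcp [591.3  61.4 190.8] a 66.03 jaw [ 0.011 -1.    -0.001] x [0.914 0.009 0.406] F [-0.8 -0.3  1.1] T [ 0.06  0.39 -0.  ] w 48.3 q [ 0.6   0.36 -1.02  2.07  0.81  0.61 -2.5 ]
go [ 0.04  0.08 -0.01] [-0.     0.    -0.003]
```

View pics/grasp.png

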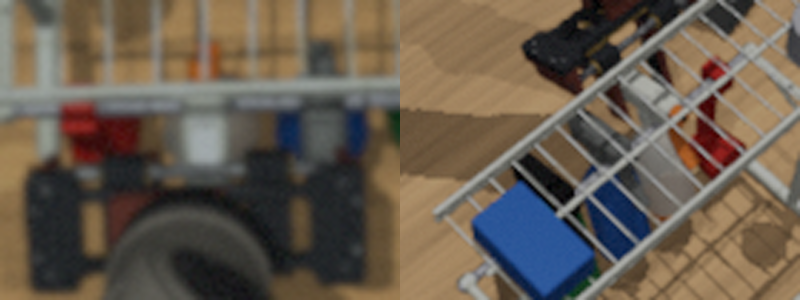

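The head at (205,130) in the left crop lies between the fingers, and the body is clear of its neighbours and the shelf. Closing.

{"fn": "jog_arm", "kwargs": {
  "motion": [
    [0,0,0,0,0,0,-0.4],
    [0,0,0,0,0,0,-1],
    [0,0,0,0,0,0,-1],
    [0,0,0,0,0,0,-1],
    [0,0,0,0,0,0,-1],
    [0,0,0,0,0,0,-1]
  ],
  "grip_force": 30
}}

```text
clock: 9.55
ee_pos: [591.0, 62.2, 190.1]
eef_rot: [-3.07, -0.019, -0.651]
ft_force: [-3.0, -2.2, 3.8]
grip_width: 26.2
```

```bash
python3 - <<'E'
from h import *
s=telemetry.get_state();show(s);p=s["ee_pos"];R0=R.from_rotvec(s["eef_rot"])
for w in((-13,0,23),(-30,0,44),(-39,-0.5,56),(-80,-1,70)): print(w,np.round(R0.inv().apply(w)/10,2))
E
```

```text
t 9.55 tcp [591.   62.2 190.1] a 66.05 jaw [ 0.013 -1.    -0.   ] x [0.914 0.011 0.406] F [-3.  -2.2  3.8] T [-0.33  0.36 -0.13] w 26.2 q [ 0.6   0.36 -1.02  2.07  0.81  0.61 -2.5 ]
(-13, 0, 23) [-0.25 -0.02 -2.63]
(-30, 0, 44) [-0.96 -0.04 -5.24]
(-39, -0.5, 56) [-1.29 -0.   -6.7 ]
(-80, -1, 70) [-4.47 -0.   -9.65]
```

{"fn": "jog_arm", "kwargs": {
  "motion": [
    [-0.1,0,-0.9,0,0,0,-1],
    [-0.15,0,-1.75,0,0,0,-1],
    [-0.25,0,-2.6,0,0,0,-1],
    [-0.6,0,-4,0,0,0,-1],
    [-0.95,0,-5.25,0,0,0,-1],
    [-1.3,0,-6.7,0,0,0,-1],
    [-2.5,0,-8,0,0,0,-1],
    [-4.5,0,-9.7,0,0,0,-1]
  ]
}}

```text
clock: 10.35
ee_pos: [509.9, 61.9, 260.2]
eef_rot: [-3.068, -0.02, -0.648]
ft_force: [-1.0, -0.7, 0.2]
grip_width: 26.2
```

```bash
python3 - <<'E'
from h import *
show()
o=[]
for n,(v,u) in dict(top=(130,150),scene=(150,190)).items():
    im,d,W=cloud(n); o.append(cv2.resize(im[v:v+105,u:u+140],(400,300),interpolation=cv2.INTER_CUBIC))
cv2.imwrite("pics/out.png",np.hstack(o))
from kin import *
z=telemetry.get_state()['qpos']
for X,yaw,a in (([490,61,275],.75,70),([470,240,275],10,78),([425,336,270],15,82),([425,336,152],15,82)):
        z=sim(z,X,pose(yaw,a),150);print('   ',np.round(z,2),np.round(fk(P,SG,z)[0]-X))
E
```

```text
t 10.35 tcp [509.9  61.9 260.2] a 66.13 jaw [ 0.014 -1.    -0.003] x [0.914 0.011 0.405] F [-1.  -0.7  0.2] T [-0.02  0.52  0.  ] w 26.2 q [ 1.02  0.07 -1.33  2.14  0.31  0.61 -2.07]
    [ 1.11  0.04 -1.41  2.12  0.18  0.68 -1.95] [ 0. -0.  0.]
    [ 0.38  0.26 -1.2   1.96  0.43  0.94 -2.39] [ 0. -0.  0.]
    [ 0.1   0.34 -1.16  1.89  0.46  1.05 -2.53] [ 0. -0.  0.]
    [-0.04  0.46 -1.    2.05  0.66  0.82 -2.72] [-0. -0.  0.]
```

View pics/out.png

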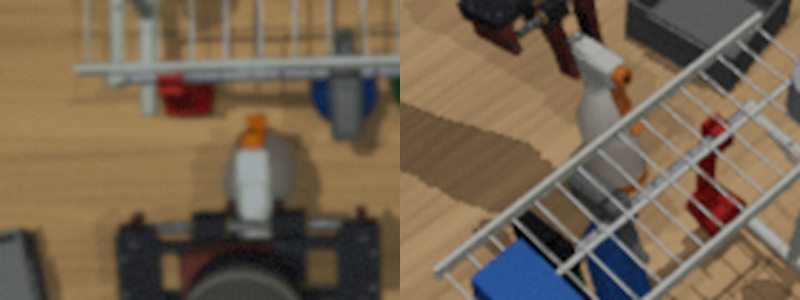

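The bottle is off the rail and held upright-ish, head at (255,180) in the left crop. Scoop and blue are unmoved. Now to the box.

```bash
python3 -c "
from h import *
goto([413,332,275],15,82)"
```

```text
t 10.45 tcp [507.9  59.8 259.8] a 66.15 jaw [ 0.01  -1.     0.004] x [0.915 0.011 0.404] F [ 0.8  0.1 -0.1] T [-0.03  0.45 -0.09] w 25.6 q [ 1.02  0.06 -1.33  2.14  0.31  0.61 -2.08]
go [ -7.78 -27.3   -5.21] [ 0.073 -0.275 -0.242]
```

{"fn": "jog_arm", "kwargs": {
  "motion": [
    [-1,-3.4,-1.5,0,-0.03,-0.03,-1],
    [-2,-7,-3,0.01,-0.07,-0.06,-1],
    [-3,-10.5,-4.2,0.03,-0.11,-0.1,-1],
    [-4,-14,-5.2,0.04,-0.15,-0.13,-1],
    [-5,-17.5,-5.2,0.05,-0.19,-0.17,-1],
    [-6,-21,-5.2,0.06,-0.23,-0.2,-1],
    [-7,-24.5,-5.2,0.07,-0.26,-0.23,-1],
    [-7.8,-27.3,-5.2,0.073,-0.275,-0.242,-1]
  ]
}}

```text
clock: 11.25
ee_pos: [414.2, 335.2, 275.3]
eef_rot: [-3.084, -0.413, -0.215]
ft_force: [0.7, -0.4, -1.0]
grip_width: 25.7
```

```bash
python3 - <<'E'
from h import *
goto([413,332,275],15,82)
show()
im,d,W=cloud("scene"); np.savez("bin.npz",im=im,d=d,W=W)
im2,d,W2=cloud("top")
o=np.hstack([cv2.resize(im[20:200,220:460],(480,360)),cv2.resize(im2[130:310,60:220],(320,360))])
cv2.imwrite("pics/bin.png",o)
E
```

```text
t 11.25 tcp [414.2 335.2 275.3] a 82.0 jaw [ 0.263 -0.965 -0.005] x [0.955 0.26  0.139] F [ 0.7 -0.4 -1. ] T [-0.03  0.19 -0.01] w 25.7 q [ 0.21  0.36 -1.27  1.87  0.49  1.1  -2.54]
go [-0.2   0.28 -0.  ] [-0.005  0.     0.004]
t 11.25 tcp [414.2 335.2 275.3] a 82.0 jaw [ 0.263 -0.965 -0.005] x [0.955 0.26  0.139] F [ 0.7 -0.4 -1. ] T [-0.03  0.19 -0.01] w 25.7 q [ 0.21  0.36 -1.27  1.87  0.49  1.1  -2.54]
```

View pics/bin.png

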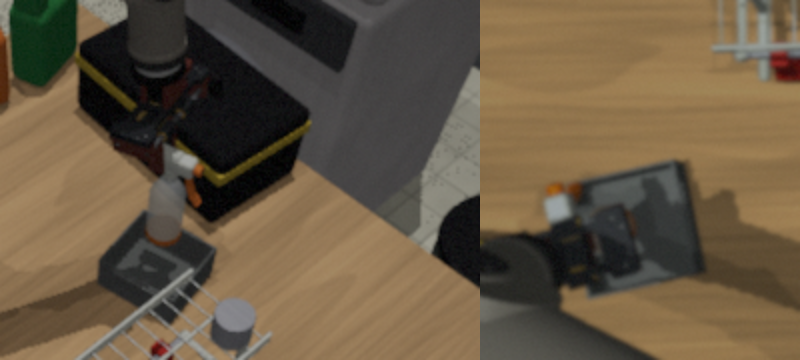

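{"fn": "jog_arm", "kwargs": {
  "motion": [
    [-0.4,0,3,0,0,0,-1],
    [-0.83,0,6,0,0,0,-1],
    [-1.25,0,9,0,0,0,-1],
    [-1.5,0,11,0,0,0,-1],
    [-1.6,0,11.6,0,0,0,-1],
    [-1.6,0,11.6,0,0,0,-1]
  ]
}}

```text
clock: 11.95
ee_pos: [415.0, 333.0, 158.6]
eef_rot: [-3.085, -0.41, -0.217]
ft_force: [0.3, -0.1, -0.8]
grip_width: 25.8
```

```bash
python3 - <<'E'
from h import *
show()
S=np.load("bin.npz");W=S["W"];h=cv2.cvtColor(S["im"],cv2.COLOR_BGR2HSV)
# head top points / body points while held at tcp z 275
b=(abs(W[...,0]-425)<70)&(abs(W[...,1]-336)<60)&(W[...,2]>110)&(W[...,2]<225)
for lo in range(110,225,15):
    q=W[b&(W[...,2]>=lo)&(W[...,2]<lo+15)]
    if len(q)>4: print(lo,len(q),np.round(np.percentile(q,[5,95],axis=0)[:,:2],0).tolist())
E
```

```text
t 11.95 tcp [415.  333.  158.6] a 81.93 jaw [ 0.261 -0.965 -0.003] x [0.956 0.258 0.14 ] F [ 0.3 -0.1 -0.8] T [-0.05  0.17 -0.02] w 25.8 q [ 0.06  0.49 -1.13  2.01  0.68  0.92 -2.72]
125 47 [[412.0, 309.0], [459.0, 342.0]]
140 50 [[420.0, 310.0], [459.0, 347.0]]
155 54 [[415.0, 309.0], [458.0, 344.0]]
170 58 [[412.0, 309.0], [457.0, 339.0]]
185 59 [[419.0, 310.0], [458.0, 344.0]]
200 53 [[417.0, 309.0], [457.0, 344.0]]
215 44 [[411.0, 309.0], [457.0, 344.0]]
```

{"fn": "jog_arm", "kwargs": {
  "motion": [
    [0,0,0.1,0,0,0,-1],
    [0,0,0.2,0,0,0,-1],
    [0,0,0.3,0,0,0,-1],
    [0,0,0.35,0,0,0,-1],
    [0,0,0.35,0,0,0,-1]
  ]
}}

```text
clock: 12.45
ee_pos: [415.7, 333.8, 156.1]
eef_rot: [-3.084, -0.41, -0.219]
ft_force: [-0.0, -0.1, -0.4]
grip_width: 26.0
```

{"fn": "jog_arm", "kwargs": {
  "motion": [
    [0,0,0.1,0,0,0,-1],
    [0,0,0.15,0,0,0,-1],
    [0,0,0.2,0,0,0,-1],
    [0,0,0.2,0,0,0,-1]
  ]
}}

```text
clock: 12.85
ee_pos: [417.1, 334.8, 155.9]
eef_rot: [-3.083, -0.409, -0.224]
ft_force: [-2.8, -2.0, 14.0]
grip_width: 26.2
```

{"fn": "jog_arm", "kwargs": {
  "motion": [
    [0,0,-0.12,0,0,0,-1],
    [0,0,-0.12,0,0,0,-0.3],
    [0,0,-0.12,0,0,0,-0.2],
    [0,0,-0.12,0,0,0,0.1],
    [0,0,-0.12,0,0,0,0.1],
    [0,0,-0.12,0,0,0,0.1]
  ]
}}

```text
clock: 13.45
ee_pos: [415.5, 333.8, 154.9]
eef_rot: [-3.084, -0.41, -0.218]
ft_force: [0.7, -0.1, -0.0]
grip_width: 48.4
```

```bash
python3 - <<'E'
from h import *
goto([400,329,270],15,80)
from kin import *
z=telemetry.get_state()['qpos']
for X,yaw,a in (([400,329,270],15,80),([480,0,330],0,80),([440,-310,330],20,78),([405,-345,230],20,78),([405,-345,150],20,78)):
        z=sim(z,X,pose(yaw,a),200);print('   ',np.round(z,2),np.round(fk(P,SG,z)[0]-X))
E
```

```text
t 13.45 tcp [415.5 333.8 154.9] a 81.88 jaw [ 0.262 -0.965 -0.004] x [0.956 0.259 0.141] F [ 0.7 -0.1 -0. ] T [-0.04  0.11 -0.05] w 48.4 q [ 0.06  0.49 -1.12  2.01  0.69  0.91 -2.73]
go [ 2.000e-02  1.000e-02 -1.162e+01] [-0.005  0.033  0.002]
    [ 0.2   0.33 -1.31  1.96  0.51  1.02 -2.62] [0. 0. 0.]
    [ 1.22  0.08 -1.41  1.93  0.12  1.03 -1.79] [ 0. -0.  0.]
    [ 1.64  0.39 -1.38  1.79  0.27  1.12 -0.99] [ 0. -0.  0.]
    [ 1.65  0.48 -1.29  1.95  0.38  0.93 -0.98] [-0. -0. -0.]
    [ 1.55  0.55 -1.15  2.06  0.49  0.76 -1.06] [ 0.  0. -0.]
```

{"fn": "jog_arm", "kwargs": {
  "motion": [
    [0,0,-2,0,0,0,0.1],
    [0,0,-5,0,0,0,0.1],
    [0,0,-9,0,0,0,0.1],
    [0,0,-12,0,0,0,0.1],
    [0,0,-12,0,0,0,0.1]
  ]
}}

```text
clock: 13.95
ee_pos: [400.0, 331.0, 277.6]
eef_rot: [-3.081, -0.41, -0.227]
ft_force: [0.4, 0.6, 0.0]
grip_width: 48.2
```

```bash
python3 - <<'E'
from h import *
goto([530,0,340],5,82)
im,d,W=cloud("scene")
b=(abs(W[...,0]-425)<70)&(abs(W[...,1]-336)<60)&(W[...,2]>20)&(W[...,2]<195)
for lo in range(75,195,15):
    q=W[b&(W[...,2]>=lo)&(W[...,2]<lo+15)]
    if len(q)>4: print(lo,len(q),np.round(np.percentile(q,[5,95],axis=0)[:,:2],0).tolist(),round(q[:,2].max()))
cv2.imwrite("pics/b2.png",im)
E
```

```text
t 13.95 tcp [400.  331.  277.6] a 81.52 jaw [ 0.262 -0.965 -0.006] x [0.955 0.258 0.147] F [0.4 0.6 0. ] T [-0.03  0.09 -0.  ] w 48.2 q [ 0.24  0.32 -1.3   1.9   0.46  1.08 -2.54]
go [ 4.78 35.31 -5.81] [-0.032 -0.008  0.175]
75 51 [[413.0, 308.0], [459.0, 343.0]] 90
90 49 [[421.0, 308.0], [460.0, 340.0]] 105
105 113 [[416.0, 311.0], [481.0, 354.0]] 120
120 79 [[419.0, 318.0], [473.0, 351.0]] 134
135 35 [[429.0, 325.0], [471.0, 349.0]] 149
150 24 [[425.0, 324.0], [467.0, 340.0]] 165
165 66 [[410.0, 320.0], [478.0, 345.0]] 179
180 167 [[410.0, 321.0], [476.0, 352.0]] 195
```

{"fn": "jog_arm", "kwargs": {
  "motion": [
    [4.8,35.3,-5.8,-0.03,0,0.175,0.1],
    [4.8,35.3,-5.8,-0.03,0,0.175,0.1],
    [4.8,35.3,-5.8,-0.03,0,0.175,0.1],
    [4.8,35.3,-5.8,-0.03,0,0.175,0.1],
    [4.8,35.3,-5.8,-0.03,0,0.175,0.1],
    [4.8,35.3,-5.8,-0.03,0,0.175,0.1],
    [4.8,35.3,-5.8,-0.03,0,0.175,0.1],
    [4.8,35.3,-5.8,-0.03,0,0.175,0.1]
  ]
}}

```text
clock: 14.8
ee_pos: [531.0, -9.3, 335.2]
eef_rot: [-3.127, -0.121, -0.219]
ft_force: [-0.3, -0.2, -0.8]
grip_width: 48.3
```

```bash
python3 - <<'E'
from h import *
goto([400,-342,275],20,82)
E
```

```text
t 14.8 tcp [531.   -9.3 335.2] a 81.98 jaw [ 0.077 -0.997  0.001] x [0.987 0.077 0.14 ] F [-0.3 -0.2 -0.8] T [-0.04  0.17 -0.06] w 48.3 q [ 0.99  0.25 -1.26  1.79  0.29  1.14 -1.84]
go [-16.32  32.16   3.81] [ 0.039 -0.    -0.269]
```

{"fn": "jog_arm", "kwargs": {
  "motion": [
    [-16.3,32.2,3.8,0.039,0,-0.269,0.1],
    [-16.3,32.2,3.8,0.039,0,-0.269,0.1],
    [-16.3,32.2,3.8,0.039,0,-0.269,0.1],
    [-16.3,32.2,3.8,0.039,0,-0.269,0.1],
    [-16.3,32.2,3.8,0.039,0,-0.269,0.1],
    [-16.3,32.2,3.8,0.039,0,-0.269,0.1],
    [-16.3,32.2,3.8,0.039,0,-0.269,0.1],
    [-16.3,32.2,3.8,0.039,0,-0.269,0.1]
  ]
}}

```text
clock: 15.6
ee_pos: [399.6, -339.1, 273.8]
eef_rot: [-3.058, -0.549, -0.213]
ft_force: [-0.1, 0.5, 0.7]
grip_width: 48.0
```

{"fn": "jog_arm", "kwargs": {
  "motion": [
    [0,0,0,0,0,0,0.1],
    [0,0,0,0,0,0,0.1]
  ]
}}

```text
clock: 15.8
ee_pos: [401.9, -335.7, 274.9]
eef_rot: [-3.057, -0.553, -0.216]
ft_force: [1.3, 1.8, -0.5]
grip_width: 48.1
```

```bash
python3 - <<'E'
from h import *
goto([415.6,-336.1,151.5],20,82)
for n in("scene","top"):
    im,d,W=cloud(n);h=cv2.cvtColor(im,cv2.COLOR_BGR2HSV)
    b=(abs(W[...,0]-432)<60)&(abs(W[...,1]+330)<45)&(W[...,2]>176)&(W[...,2]<194)&(h[...,1]<80)
    q=W[b].astype(np.float32);print(n,cv2.minAreaRect(q[:,:2]),len(q))
    cv2.imwrite(f"pics/f_{n}.png",im)
E
```

```text
t 15.8 tcp [ 401.9 -335.7  274.9] a 81.89 jaw [ 0.351 -0.936 -0.003] x [0.927 0.347 0.141] F [ 1.3  1.8 -0.5] T [-0.01  0.14  0.01] w 48.1 q [ 1.67  0.38 -1.25  1.84  0.29  1.09 -0.87]
go [-0.48  0.55 12.39] [-0.004 -0.002  0.009]Traceback (most recent call last):
  File "<stdin>", line 6, in <module>
cv2.error: OpenCV(4.12.0) /io/opencv/modules/imgproc/src/convhull.cpp:143: error: (-215:Assertion failed) total >= 0 && (depth == CV_32F || depth == CV_32S) in function 'convexHull'
```

```bash
python3 - <<'E'
from h import *
o=[]
for n,(v,u) in dict(scene=(180,60),top=(180,320)).items():
    im,d,W=cloud(n); o.append(cv2.resize(im[v:v+120,u:u+160],(400,300),interpolation=cv2.INTER_CUBIC))
    b=(abs(W[...,0]-432)<60)&(abs(W[...,1]+330)<45)&(W[...,2]>170)&(W[...,2]<200)
    h=cv2.cvtColor(im,cv2.COLOR_BGR2HSV);q=W[b&(h[...,1]<80)].astype(np.float32);print(n,b.sum(),len(q), cv2.minAreaRect(q[:,:2]) if len(q)>5 else "")
cv2.imwrite("pics/fr.png",np.hstack(o))
E
```

```text
Traceback (most recent call last):
cv2.error: OpenCV(4.12.0) /io/opencv/modules/imgproc/src/convhull.cpp:143: error: (-215:Assertion failed) total >= 0 && (depth == CV_32F || depth == CV_32S) in function 'convexHull'
```

```bash
python3 - <<'E'
from h import *
o=[]
for n,(v,u) in dict(scene=(180,60),top=(180,320)).items():
    im,d,W=cloud(n); o.append(cv2.resize(im[v:v+120,u:u+160],(400,300),interpolation=cv2.INTER_CUBIC))
    b=(abs(W[...,0]-432)<60)&(abs(W[...,1]+330)<45)&(W[...,2]>170)&(W[...,2]<200)
    h=cv2.cvtColor(im,cv2.COLOR_BGR2HSV);q=W[b&(h[...,1]<80)];print(n,b.sum(),len(q), cv2.minAreaRect(np.ascontiguousarray(q[:,:2],np.float32)))
cv2.imwrite("pics/fr.png",np.hstack(o))
goto([415.6,-336.1,151.5],20,82)
E
```

```text
scene 284 242 ((434.5179748535156, -329.28515625), (68.4074935913086, 26.615760803222656), 20.93401527404785)
top 400 359 ((431.94219970703125, -329.470703125), (69.02742767333984, 26.528873443603516), 22.063318252563477)
t 16.0 tcp [ 403.1 -334.5  276.3] a 81.9 jaw [ 0.354 -0.935  0.   ] x [0.926 0.351 0.141] F [ 0.3 -0.4 -0.5] T [-0.08  0.11  0.01] w 48.5 q [ 1.67  0.38 -1.25  1.84  0.29  1.09 -0.87]
go [-0.66  0.59 12.51] [-0.001 -0.002  0.013]
```

View pics/fr.png

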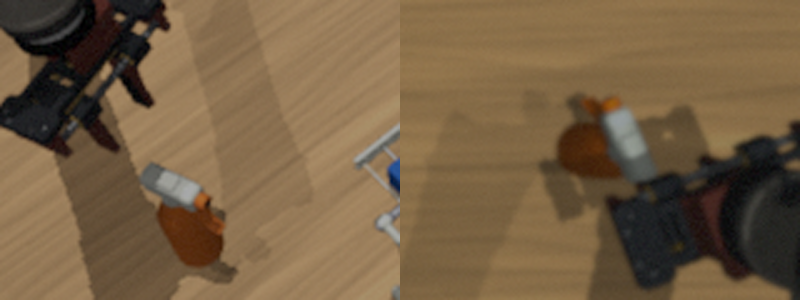

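The right crop shows the fresh bottle standing, its head at (625,145) in line with the fingers.

{"fn": "jog_arm", "kwargs": {
  "motion": [
    [-0.6,0.55,2,0,0,0,0.1],
    [-0.6,0.55,5,0,0,0,0.1],
    [-0.6,0.55,8,0,0,0,0.1],
    [-0.6,0.55,10.5,0,0,0,0.1],
    [-0.6,0.55,12.5,0,0,0,0.1],
    [-0.6,0.55,12.5,0,0,0,0.1]
  ]
}}

```text
clock: 16.6
ee_pos: [414.6, -335.1, 149.8]
eef_rot: [-3.055, -0.559, -0.213]
ft_force: [-0.5, -0.2, 0.1]
grip_width: 48.4
```

```bash
python3 - <<'E'
from h import *
goto([416.2,-335.7,151.5],20.7,82)
E
```

```text
t 16.6 tcp [ 414.6 -335.1  149.8] a 81.98 jaw [ 0.354 -0.935 -0.003] x [0.926 0.35  0.139] F [-0.5 -0.2  0.1] T [-0.06  0.14  0.06] w 48.4 q [ 1.49  0.53 -1.09  1.96  0.47  0.87 -1.02]
go [ 0.15  0.11 -0.15] [-0.003 -0.     0.   ]
```

{"fn": "jog_arm", "kwargs": {
  "motion": [
    [0.15,0.1,-0.15,0,0,0,0.1],
    [0.15,0.1,-0.15,0,0,0,-0.3],
    [0.15,0.1,-0.15,0,0,0,-1],
    [0.15,0.1,-0.15,0,0,0,-1],
    [0.15,0.1,-0.15,0,0,0,-1],
    [0.15,0.1,-0.15,0,0,0,-1],
    [0.15,0.1,-0.15,0,0,0,-1],
    [0.15,0.1,-0.15,0,0,0,-1]
  ],
  "grip_force": 50
}}

```text
clock: 17.4
ee_pos: [417.0, -338.0, 154.0]
eef_rot: [-3.06, -0.555, -0.217]
ft_force: [-0.9, 0.5, 5.7]
grip_width: 25.8
```

{"fn": "jog_arm", "kwargs": {
  "motion": [
    [0.1,0,-0.5,0,0,0,-1],
    [0.28,0,-2,0,0,0,-1],
    [0.56,0,-4,0,0,0,-1],
    [0.98,0,-7,0,0,0,-1],
    [1.4,0,-10,0,0,0,-1],
    [1.8,0,-13,0,0,0,-1],
    [1.8,0,-13,0,0,0,-1]
  ]
}}

```text
clock: 18.1
ee_pos: [418.5, -338.5, 289.1]
eef_rot: [-3.064, -0.557, -0.224]
ft_force: [0.8, -0.2, -3.3]
grip_width: 25.6
```

```bash
python3 - <<'E'
from h import *
show()
for n in("scene","top"):
    im,d,W=cloud(n); np.savez(f"lift_{n}.npz",im=im,d=d,W=W)
    p=telemetry.get_state()["ee_pos"]
    h=cv2.cvtColor(im,cv2.COLOR_BGR2HSV)
    o=W[(h[...,0]<16)&(h[...,1]>140)&(abs(W[...,0]-435)<70)&(abs(W[...,1]+330)<70)&(W[...,2]>100)]
    ax=np.array([.935,.354,0]);lat=np.array([-.354,.935,0])
    for lo in range(110,230,20):
        q=o[(o[:,2]>=lo)&(o[:,2]<lo+20)]-p
        if len(q)>5: print(n,lo,len(q),"fwd",np.round(np.percentile(q@ax,[3,97])),"lat",np.round(np.percentile(q@lat,[3,97])))
from kin import *
z=telemetry.get_state()['qpos']
for X,yaw,a in (([480,-150,330],10,82),([505,0,300],1,72),([509,61,262],.75,66),([591,61,191],.75,66)):
        z=sim(z,X,pose(yaw,a),200);print('   ',np.round(z,2),np.round(fk(P,SG,z)[0]-X))
E
```

```text
t 18.1 tcp [ 418.5 -338.5  289.1] a 81.71 jaw [ 0.351 -0.936  0.006] x [0.926 0.349 0.144] F [ 0.8 -0.2 -3.3] T [-0.09  0.17  0.  ] w 25.6 q [ 1.63  0.39 -1.24  1.8   0.3   1.11 -0.89]
scene 130 30 fwd [22. 42.] lat [-28.  16.]
scene 150 72 fwd [14. 43.] lat [-30.  15.]
scene 170 72 fwd [13. 43.] lat [-30.   7.]
scene 190 71 fwd [11. 43.] lat [-29.   3.]
scene 210 63 fwd [14. 43.] lat [-29.   4.]
top 130 37 fwd [-5. 41.] lat [-0. 29.]
top 150 52 fwd [-5. 41.] lat [ 2. 29.]
top 170 52 fwd [ 1. 41.] lat [ 5. 28.]
top 190 63 fwd [-6. 41.] lat [ 2. 29.]
top 210 67 fwd [-3. 41.] lat [ 2. 29.]
    [ 1.33  0.19 -1.26  1.86  0.16  1.09 -1.36] [-0. -0.  0.]
    [ 1.19  0.06 -1.35  2.04  0.11  0.78 -1.75] [0. 0. 0.]
    [ 0.97  0.07 -1.29  2.16  0.31  0.57 -2.07] [0. 0. 0.]
    [ 0.51  0.33 -0.9   2.11  0.77  0.52 -2.47] [-0. -0. -0.]
```

```bash
python3 - <<'E'
from h import *
goto([490,-60,320],4,82)
from kin import *
z=telemetry.get_state()['qpos']
for X,yaw,a in (([490,-60,320],4,82),([495,61,310],.75,80),([510,61,265],.75,66),([590.5,61,191],.75,66)):
        z=sim(z,X,pose(yaw,a),200);print('   ',np.round(z,2),np.round(fk(P,SG,z)[0]-X))
E
```

```text
t 18.2 tcp [ 415.9 -338.   284.8] a 81.93 jaw [ 0.351 -0.936  0.001] x [0.927 0.348 0.14 ] F [-0.2  0.  -3.2] T [-0.13  0.28  0.02] w 25.7 q [ 1.63  0.39 -1.24  1.81  0.3   1.11 -0.89]
go [ 17.03 -23.43  -1.17] [-0.039 -0.001  0.286]
    [ 1.15  0.16 -1.25  1.9   0.16  1.05 -1.65] [ 0.  0. -0.]
    [ 0.87  0.15 -1.24  1.94  0.22  1.   -2.  ] [-0.  0. -0.]
    [ 0.93  0.06 -1.23  2.16  0.26  0.57 -2.03] [-0.  0. -0.]
    [ 0.5   0.32 -0.87  2.11  0.74  0.51 -2.45] [-0. -0. -0.]
```

{"fn": "jog_arm", "kwargs": {
  "motion": [
    [2,-3,-0.5,0,0,0.03,-1],
    [4.2,-6,-1,-0.01,0,0.07,-1],
    [6.6,-9.2,-1.2,-0.015,0,0.11,-1],
    [9,-12.4,-1.2,-0.02,0,0.15,-1],
    [11.4,-15.6,-1.2,-0.025,0,0.19,-1],
    [13.8,-18.8,-1.2,-0.03,0,0.23,-1],
    [15.8,-21.8,-1.2,-0.035,0,0.265,-1],
    [17,-23.4,-1.2,-0.039,0,0.286,-1]
  ]
}}

```text
clock: 19.0
ee_pos: [489.1, -56.6, 319.3]
eef_rot: [-3.125, -0.114, -0.218]
ft_force: [0.4, -0.6, -2.4]
grip_width: 26.0
```

```bash
python3 - <<'E'
from h import *
goto([495,61,312],0.75,80)
E
```

```text
t 19.0 tcp [489.1 -56.6 319.3] a 82.02 jaw [ 0.073 -0.997 -0.002] x [0.988 0.072 0.139] F [ 0.4 -0.6 -2.4] T [-0.07  0.23 -0.02] w 26.0 q [ 1.22  0.16 -1.3   1.89  0.18  1.07 -1.64]
go [  1.33 -11.68   0.95] [-0.011  0.035  0.059]
```

{"fn": "jog_arm", "kwargs": {
  "motion": [
    [0.4,-3,0.3,0,0.01,0.02,-1],
    [0.8,-6.5,0.6,0,0.02,0.03,-1],
    [1.1,-9.5,0.8,-0.01,0.035,0.05,-1],
    [1.3,-11.7,0.95,-0.011,0.035,0.059,-1],
    [1.3,-11.7,0.95,-0.011,0.035,0.059,-1],
    [1.3,-11.7,0.95,-0.011,0.035,0.059,-1]
  ]
}}

```text
clock: 19.6
ee_pos: [494.9, 57.4, 311.7]
eef_rot: [-3.129, -0.019, -0.272]
ft_force: [0.8, -0.8, -2.6]
grip_width: 25.5
```

```bash
python3 - <<'E'
from h import *
goto([509,61,263],0.75,66)
E
```

```text
t 19.6 tcp [494.9  57.4 311.7] a 80.05 jaw [ 0.012 -1.     0.   ] x [0.985 0.012 0.173] F [ 0.8 -0.8 -2.6] T [ 0.03  0.4  -0.05] w 25.5 q [ 0.96  0.15 -1.31  1.92  0.24  1.03 -2.  ]
go [ 0.55 -0.35  5.04] [ 0.001  0.245 -0.001]
```

{"fn": "jog_arm", "kwargs": {
  "motion": [
    [0.1,-0.3,1,0,0.05,0,-1],
    [0.2,-0.3,2,0,0.1,0,-1],
    [0.35,-0.3,3,0,0.16,0,-1],
    [0.5,-0.3,4.2,0,0.21,0,-1],
    [0.55,-0.3,5,0,0.245,0,-1],
    [0.55,-0.3,5,0,0.245,0,-1],
    [0.55,-0.3,5,0,0.245,0,-1]
  ]
}}

```text
clock: 20.3
ee_pos: [509.8, 59.3, 264.5]
eef_rot: [-3.071, -0.013, -0.654]
ft_force: [0.8, -0.5, -2.8]
grip_width: 25.9
```

```bash
python3 - <<'E'
from h import *
o=[];p=[]
for n,(v,u) in dict(top=(130,150),scene=(150,190)).items():
    im,d,W=cloud(n); o.append(cv2.resize(im[v:v+105,u:u+140],(400,300),interpolation=cv2.INTER_CUBIC)); np.savez(f"pre_{n}.npz",im=im,W=W)
    s=telemetry.get_state(); p.append(s["ee_pos"])
    h=cv2.cvtColor(im,cv2.COLOR_BGR2HSV)
    b=(W[...,0]>480)&(W[...,0]<600)&(abs(W[...,1]-61)<25)&(W[...,2]>265)&(W[...,2]<335)&(h[...,1]<60)&(h[...,2]>110)
    q=W[b]-s["ee_pos"];print(n,len(q),np.round(np.percentile(q,[3,50,97],axis=0),1).tolist())
    if len(q)>20: print("slope deg",np.degrees(np.arctan(np.polyfit(q[:,0],q[:,2],1)[0])))
print(np.round(p,1)); show()
cv2.imwrite("pics/prehang.png",np.hstack(o))
E
```

```text
top 277 [[-8.3, -11.9, 29.1], [16.4, -1.3, 36.4], [39.0, 10.7, 41.3]]
slope deg 9.406460123608692
scene 133 [[-10.9, -11.3, 25.6], [16.1, -2.0, 37.7], [41.3, 12.3, 44.2]]
slope deg 13.055932812038064
[[510.4  59.8 265. ]
 [510.7  60.1 265.3]]
t 20.4 tcp [510.7  60.1 265.3] a 65.86 jaw [ 0.009 -1.    -0.   ] x [0.913 0.008 0.409] F [ 0.5 -0.8 -3.1] T [-0.06  0.81  0.01] w 25.7 q [ 1.01  0.05 -1.31  2.13  0.27  0.61 -2.04]
```

View pics/prehang.png

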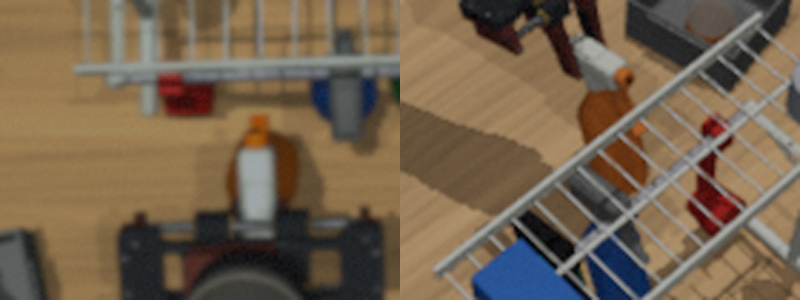

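The fresh bottle is held tilted in front of its gap, head at (258,180) in the left crop. The neighbours are unmoved. I'll check its tilt quickly from the body.

```bash
python3 - <<'E'
from h import *
for n in("scene","top"):
    D=np.load(f"pre_{n}.npz");W=D["W"];h=cv2.cvtColor(D["im"],cv2.COLOR_BGR2HSV)
    b=(h[...,0]<16)&(h[...,1]>140)&(W[...,0]>490)&(W[...,0]<620)&(abs(W[...,1]-61)<40)&(W[...,2]>100)&(W[...,2]<230)
    P=W[b]-[510.5,60,265]; 
    # fit cylinder r=29: axis point (x0,y0) at dz=-110 , tilt th in xz, side tilt ph
    from scipy.optimize import least_squares
    P=P[P[:,2]<-75]
    def f(p):
        x0,y0,th,ph=p; a=np.array([-np.sin(th),np.sin(ph),np.cos(th)]);a/=np.linalg.norm(a)
        v=P-np.array([x0,y0,-110]); return np.linalg.norm(np.cross(v,a),axis=1)-29
    r=least_squares(f,[43,0,.28,0],loss="soft_l1"); print(n,len(P),np.round(r.x[:2],1),np.degrees(r.x[2:]).round(1),np.abs(r.fun).mean().round(2))
# expected axis at dz=-110: own x=13.2
t=np.radians(15.9);k=(-110-13.2*np.sin(t))/np.cos(t);print("exp x",13.2*np.cos(t)-k*np.sin(t))
E
```

```text
scene 160 [44.3 -0.1] [15.9 -0.4] 1.15
top 49 [42.  -0.4] [15.5  0.1] 0.24
exp x 45.059428794297965
```

```bash
python3 - <<'E'
from h import *
s=telemetry.get_state();R0=R.from_rotvec(s["eef_rot"])
for o in((-60,66),(-45,60),(-38,55),(-34,49),(-30,43),(-21,33),(-13,23),(-8,14),(-4,7),(-2,4),(0,0)):
    print(o,np.round(R0.inv().apply(np.array([591.5+o[0],61,191+o[1]])-[510.5,60,265])/10,2))
E
```

```text
(-60, 66) [ 1.59 -0.08  1.59]
(-45, 60) [ 2.71 -0.07  2.75]
(-38, 55) [ 3.15 -0.06  3.49]
(-34, 49) [ 3.27 -0.05  4.2 ]
(-30, 43) [ 3.39 -0.05  4.91]
(-21, 33) [ 3.8  -0.04  6.2 ]
(-13, 23) [ 4.12 -0.03  7.44]
(-8, 14) [ 4.21 -0.03  8.46]
(-4, 7) [ 4.29 -0.03  9.26]
(-2, 4) [ 4.35 -0.02  9.62]
(0, 0) [ 4.37 -0.02 10.07]
```

{"fn": "jog_arm", "kwargs": {
  "motion": [
    [0.8,-0.05,0.8,0,0,0,-1],
    [1.6,-0.05,1.6,0,0,0,-1],
    [2.7,-0.05,2.75,0,0,0,-1],
    [3.15,-0.05,3.5,0,0,0,-1],
    [3.4,-0.05,4.9,0,0,0,-1],
    [3.8,-0.05,6.2,0,0,0,-1],
    [4.1,-0.05,7.4,0,0,0,-1],
    [4.1,-0.05,7.4,0,0,0,-1]
  ]
}}

```text
clock: 21.2
ee_pos: [579.6, 61.7, 213.9]
eef_rot: [-3.068, -0.014, -0.657]
ft_force: [3.2, -0.3, -3.9]
grip_width: 25.4
```

```bash
python3 - <<'E'
from h import *
goto([591.5-4,61,198],0.75,66)
goto([591.5,61,191],0.75,66)
E
```

```text
t 21.2 tcp [579.6  61.7 213.9] a 65.84 jaw [ 0.01  -1.    -0.002] x [0.912 0.008 0.409] F [ 3.2 -0.3 -3.9] T [-0.11  0.1  -0.05] w 25.4 q [ 0.67  0.31 -1.09  2.07  0.73  0.63 -2.44]
go [0.07 0.08 1.77] [-0.    -0.003 -0.004]
t 21.2 tcp [579.6  61.7 213.9] a 65.84 jaw [ 0.01  -1.    -0.002] x [0.912 0.008 0.409] F [ 3.2 -0.3 -3.9] T [-0.11  0.1  -0.05] w 25.4 q [ 0.67  0.31 -1.09  2.07  0.73  0.63 -2.44]
go [0.15 0.08 2.57] [-0.    -0.003 -0.004]
```

{"fn": "jog_arm", "kwargs": {
  "motion": [
    [0.2,0.05,0.1,0,0,0,-1],
    [0.3,0.05,0.4,0,0,0,-1],
    [0.3,0.05,0.7,0,0,0,-1],
    [0.3,0.05,0.7,0,0,0,-1]
  ]
}}

```text
clock: 21.6
ee_pos: [583.6, 61.1, 208.9]
eef_rot: [-3.07, -0.016, -0.657]
ft_force: [1.5, -0.1, -3.2]
grip_width: 25.9
```

```bash
python3 - <<'E'
from h import *
goto([591.5-4,61,198],0.75,66)
goto([591.5,61,191],0.75,66)
E
```

```text
t 21.6 tcp [583.6  61.1 208.9] a 65.84 jaw [ 0.01 -1.    0.  ] x [0.912 0.009 0.409] F [ 1.5 -0.1 -3.2] T [-0.05  0.51 -0.03] w 25.9 q [ 0.66  0.33 -1.07  2.07  0.75  0.63 -2.45]
go [-0.09  0.02  1.15] [ 0.001 -0.003 -0.003]
t 21.6 tcp [583.6  61.1 208.9] a 65.84 jaw [ 0.01 -1.    0.  ] x [0.912 0.009 0.409] F [ 1.5 -0.1 -3.2] T [-0.05  0.51 -0.03] w 25.9 q [ 0.66  0.33 -1.07  2.07  0.75  0.63 -2.45]
go [-0.01  0.02  1.96] [ 0.001 -0.003 -0.003]
```

{"fn": "jog_arm", "kwargs": {
  "motion": [
    [0.1,0,0.4,0,0,0,-1],
    [0.15,0,0.8,0,0,0,-1],
    [0.15,0,1.1,0,0,0,-1],
    [0.15,0,1.1,0,0,0,-1]
  ]
}}

```text
clock: 22.0
ee_pos: [589.0, 61.4, 198.6]
eef_rot: [-3.07, -0.016, -0.655]
ft_force: [-0.2, 0.5, -3.0]
grip_width: 25.7
```

```bash
python3 - <<'E'
from h import *
goto([592.5,61,191],0.75,66)
E
```

```text
t 22.0 tcp [589.   61.4 198.6] a 65.93 jaw [ 0.01 -1.    0.  ] x [0.913 0.01  0.408] F [-0.2  0.5 -3. ] T [-0.    0.91 -0.  ] w 25.7 q [ 0.63  0.35 -1.04  2.06  0.79  0.62 -2.48]
go [0.01 0.04 0.84] [ 0.001 -0.001 -0.002]
```

Force free. Lowering the last few millimetres.

{"fn": "jog_arm", "kwargs": {
  "motion": [
    [0,0,0.2,0,0,0,-1],
    [0,0,0.4,0,0,0,-1],
    [0,0,0.5,0,0,0,-1],
    [0,0,0.5,0,0,0,-1]
  ]
}}

```text
clock: 22.4
ee_pos: [591.3, 61.5, 194.6]
eef_rot: [-3.07, -0.016, -0.656]
ft_force: [0.1, 0.1, -3.6]
grip_width: 26.0
```

```bash
python3 - <<'E'
from h import *
goto([592.5,61,191],0.75,66)
E
```

```text
t 22.4 tcp [591.3  61.5 194.6] a 65.88 jaw [ 0.01 -1.    0.  ] x [0.913 0.01  0.409] F [ 0.1  0.1 -3.6] T [-0.    0.82  0.02] w 26.0 q [ 0.61  0.36 -1.03  2.06  0.81  0.62 -2.5 ]
go [-0.04  0.05  0.38] [ 0.001 -0.002 -0.002]
```

{"fn": "jog_arm", "kwargs": {
  "motion": [
    [0,0,0.15,0,0,0,-1],
    [0,0,0.3,0,0,0,-1],
    [0,0,0.4,0,0,0,-1],
    [0,0,0.4,0,0,0,-1]
  ]
}}

```text
clock: 22.8
ee_pos: [592.5, 61.7, 192.2]
eef_rot: [3.072, 0.017, 0.658]
ft_force: [-15.2, -2.1, 14.3]
grip_width: 26.0
```

```bash
python3 - <<'E'
from h import *
show()
E
```

```text
t 22.8 tcp [592.5  61.7 192.2] a 65.84 jaw [ 0.011 -1.     0.002] x [0.912 0.011 0.409] F [-15.2  -2.1  14.3] T [-0.54  1.57 -0.28] w 26.0 q [ 0.6   0.36 -1.03  2.06  0.82  0.62 -2.51]
```

{"fn": "jog_arm", "kwargs": {
  "motion": [
    [-0.1,0,-0.1,0,0,0,-1],
    [-0.15,0,-0.1,0,0,0,-1],
    [-0.15,0,-0.1,0,0,0,-1]
  ]
}}

```text
clock: 23.1
ee_pos: [591.8, 61.7, 192.2]
eef_rot: [-3.069, -0.016, -0.659]
ft_force: [-4.3, -0.9, 5.6]
grip_width: 26.0
```

```bash
python3 - <<'E'
from h import *
show()
E
```

```text
t 23.1 tcp [591.8  61.7 192.2] a 65.77 jaw [ 0.011 -1.     0.   ] x [0.912 0.01  0.41 ] F [-4.3 -0.9  5.6] T [-0.07  0.47 -0.08] w 26.0 q [ 0.61  0.36 -1.03  2.07  0.82  0.61 -2.51]
```

{"fn": "jog_arm", "kwargs": {
  "motion": [
    [0,0,0,0,0,0,-0.35],
    [0,0,0,0,0,0,-0.3],
    [0,0,0,0,0,0,-0.2],
    [0,0,0,0,0,0,-0.05],
    [0,0,0,0,0,0,0.1],
    [0,0,0,0,0,0,0.1],
    [0,0,0,0,0,0,0.1]
  ],
  "grip_force": 10
}}

```text
clock: 23.8
ee_pos: [591.2, 61.5, 191.4]
eef_rot: [-3.07, -0.016, -0.656]
ft_force: [-0.5, -0.8, 0.3]
grip_width: 48.5
```

```bash
python3 - <<'E'
from h import *
goto([556,61,271],0.75,66)
o=[]
for n,(v,u) in dict(top=(130,150),scene=(150,190)).items():
    im,d,W=cloud(n); o.append(cv2.resize(im[v:v+105,u:u+140],(400,300),interpolation=cv2.INTER_CUBIC))
cv2.imwrite("pics/hung.png",np.hstack(o))
E
```

```text
t 23.8 tcp [591.2  61.5 191.4] a 65.86 jaw [ 0.01 -1.    0.  ] x [0.913 0.01  0.409] F [-0.5 -0.8  0.3] T [-0.04  0.35  0.05] w 48.5 q [ 0.61  0.36 -1.03  2.07  0.82  0.61 -2.51]
go [ 0.04  0.01 -8.7 ] [ 0.001 -0.002 -0.002]
```

View pics/hung.png

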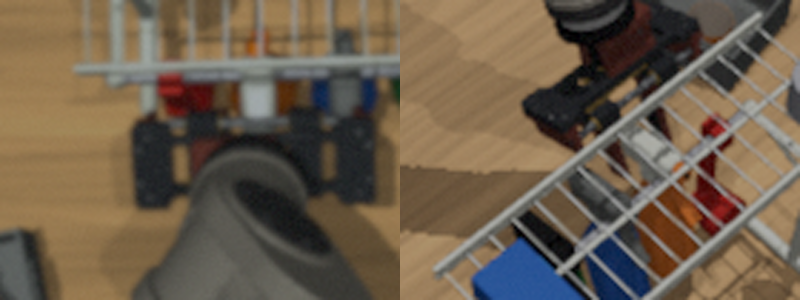

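The fresh bottle hangs on the rail, head at (258,95) in the left crop, with the fingers open on both sides. Retracting along the tool axis.

{"fn": "jog_arm", "kwargs": {
  "motion": [
    [0,0,-1,0,0,0,0.1],
    [0,0,-2.5,0,0,0,0.1],
    [0,0,-4.5,0,0,0,0.1],
    [0,0,-7,0,0,0,0.1],
    [0,0,-9,0,0,0,0.1],
    [-4,0,-11,0,0,0,0.1],
    [-6,0,-12,0,0,0,0.1],
    [-6,0,-12,0,0,0,0.1]
  ]
}}

```text
clock: 24.7
ee_pos: [485.9, 59.7, 276.0]
eef_rot: [3.071, 0.014, 0.657]
ft_force: [0.6, 0.2, -0.8]
grip_width: 48.3
```

```bash
python3 - <<'E'
from h import *
show()
im,d,W=cloud("top"); im2,_,W2=cloud("scene")
W0=np.load("top0.npz")["W"]
for nm,(u0,u1) in dict(scoop=(204,227),fresh=(233,252),blue=(263,280),green=(294,310),brush=(310,330)).items():
    m=np.zeros((384,512),bool); m[157:184,u0:u1]=1
    for w in(W0,W):
        q=w[m&(w[...,2]>170)&(w[...,2]<235)&(w[...,0]>560)]; print(nm,len(q),np.round(np.percentile(q,[3,50,97],axis=0),1).tolist())
cv2.imwrite("pics/final.png",np.hstack([cv2.resize(im[120:300,90:350],(400,300)),cv2.resize(im2[80:290,180:370],(400,300))]))
E
```

```text
t 24.7 tcp [485.9  59.7 276. ] a 65.86 jaw [ 0.009 -1.     0.003] x [0.913 0.009 0.409] F [ 0.6  0.2 -0.8] T [ 0.    0.36 -0.02] w 48.3 q [ 1.07 -0.12 -1.26  2.16 -0.05  0.61 -1.74]
scoop 114 [[607.2, 98.1, 171.9], [615.3, 128.4, 209.2], [622.3, 142.5, 215.5]]
scoop 110 [[607.2, 97.8, 173.6], [616.1, 128.3, 209.6], [622.4, 142.4, 215.4]]
fresh 286 [[568.4, 46.1, 203.8], [592.2, 58.8, 224.7], [620.1, 71.4, 232.6]]
fresh 281 [[569.2, 48.2, 204.0], [594.0, 60.0, 226.6], [619.4, 73.4, 232.9]]
blue 258 [[568.4, -19.5, 214.0], [592.1, -7.9, 225.8], [615.8, 3.4, 232.7]]
blue 256 [[568.8, -19.5, 212.5], [591.8, -7.9, 225.4], [615.6, 4.0, 232.1]]
green 263 [[569.3, -91.4, 207.7], [592.6, -77.9, 224.7], [614.6, -67.1, 233.0]]
green 264 [[569.8, -91.6, 208.8], [592.7, -78.0, 224.7], [614.7, -67.1, 232.1]]
brush 23 [[611.4, -143.7, 172.7], [614.2, -138.2, 195.1], [620.6, -136.0, 214.5]]
brush 22 [[611.2, -143.8, 173.1], [614.1, -138.1, 200.3], [619.9, -136.2, 214.5]]
```

View pics/final.png

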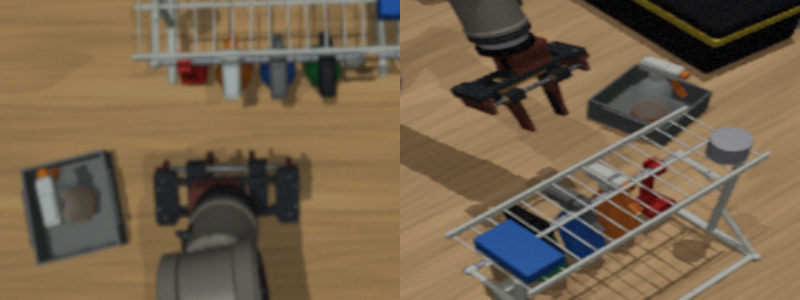

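```bash
python3 - <<'E'
from h import *
for n in("scene","top"):
    im,d,W=cloud(n); b=(abs(W[...,0]-430)<60)&(abs(W[...,1]-336)<45)&(W[...,2]>150)
    q=W[b];print(n,len(q),np.round(np.percentile(q,[3,50,97],axis=0),1).tolist())
show(); ctrl.close_job()
E
```

```text
scene 257 [[408.6, 319.2, 157.2], [441.5, 332.6, 185.0], [478.2, 351.9, 193.6]]
top 442 [[403.2, 320.7, 167.2], [436.6, 336.0, 186.5], [474.7, 354.4, 193.3]]
t 24.9 tcp [487.7  60.2 276.8] a 65.82 jaw [ 0.01  -1.     0.001] x [0.912 0.01  0.41 ] F [0.2 0.6 0.2] T [-0.01  0.36 -0.02] w 48.4 q [ 1.07 -0.11 -1.26  2.16 -0.04  0.61 -1.75]
the job is handed in; nothing more can be done
```

I stood the used-up bottle upright in the grey refill box. I then hung the fresh orange one by its trigger in the place it left on the rail, next to the scoop. The job is handed in at about 25 s of the 64 s allowed.

- **Used-up bottle:** its head top is at about 188 mm, as it should be for a bottle standing on the box floor. It is upright and clear of the walls.
- **Fresh bottle:** it matches the old bottle's hanging pose to about 2 mm.
- **Scoop, blue and green bottles:** they read within 1 mm of where they started. The brush does too, except its median height, which differs by 5 mm on only about 22 points.
- **Robot:** it stands clear of everything. The highest force I read was about 21 N at the wrist, when the fresh bottle met the rail. I eased that to about 7 N before letting go.
- **Arm stuck early on:** early on, the arm got stuck at its joint limits and had to back out, which cost about 5 s.
- **Trigger contact:** while the fresh bottle was being hooked on, its trigger lightly touched the rail (about 3 N), and I corrected that.

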